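# Fit the cork-lined jaw pad into the tilted carving vise

### The job

Take the cork-lined jaw pad out of the wooden rack and slide its two ears down into the spring-clip slots of the tilted carving vise's rear jaw, cork facing the front jaw, until it is fully home on the ledge; then let go. Leave the black rubber-lined pad standing in the rack, do not knock over the carved figure, and do not shove the vise head out of the tilt it is set to.

Things in the scene. Friction and masses are not known exactly. Their poses are not given: they have to be found in the camera images.
- pad_centre (a point): Centre of the cork-lined jaw pad (half width, height, thickness). 68 mm wide (y), 78 tall (z), 12 thick (x): 6 mm aluminium plate, and on its -x side 6 mm tan cork, 56 wide; a tan dot marks its bare back. About 0.15 kg, loose, upright in a rack pocket, cork towards the robot. Grip it across x about 20 mm above this point, fingertips clear of the ears.
- pad: The same pad; origin at mid-width of its lower edge, in the middle of the aluminium plate (3 mm to +x of the pad's centre, 39 mm below it); same axes. From each side edge an ear of the 6 mm plate sticks out 10 mm (88 mm over both ears), spanning 8 to 34 mm above the lower edge.
- pad_home (a point): Where the pad's centre belongs in the vise's rear jaw, with the axes the pad must have: z out of the slots (up, leaning 23 to 38 degrees from vertical towards the robot), y across, -x towards the front jaw. The pad slides in along -z, its lower edge ending on a ledge 39 mm below this point, its back against walls at x = +6 mm.
- slot_mouth (a point): Midway between the tops of the two ear slots, 6 mm up z from home; same axes; flares reach 7 mm higher. Outer slot walls are 92 mm apart in y (2 mm play each side). Ears enter the flares when the pad is 44 mm short of home. Jaw 104 mm wide; between the slots, over 60 mm, its back is only 22 mm above the ledge: room for fingers.
- clip_l: Brass spring clip in the slot on the +y side (its twin is on the -y side), flared at the top. At rest it stands 1.5 mm in the plate's way; yields up to 4.5 mm to -x. Some 3 to 10 N push the pad all the way in; it does not drop in by weight, and stays in. Easiest with the pad 0 to 2 mm to -x of home; the clips then press it back.
- head: Grey tilting head of the carving vise, with both jaws; origin on its tilt axis, 84 mm below home along z; same axes as home. It tilts stiffly: only a hard shove moves it. Front jaw's cork face is 89 mm to -x of home, its top 2 mm higher than home in z; a cross handle ends 155 mm to -x. Fixed post, round foot of 60 mm radius.
- rubber_pad_centre (a point): Centre of the other jaw pad, the same in shape but with a black rubber lining and a black dot on its back; it stands in the rack's other pocket and stays there.
- rack: Fixed plywood rack, 54 mm deep (x), 244 long (y), 30 high, origin under its centre. Two pockets centred 58 mm either side of the middle along y, 14.5 mm wide, 96 long, floor 8 mm above the table: a pad stands in each, its top at 86 mm, and lifts straight out. Either pad may be in either pocket.
- figure: Loose carved wooden figure on a square 80 mm block, 233 mm tall, origin under its centre, z up. It stands beyond the vise and must stay standing.
There are look-alikes about, which are no part of the job. What is shaped like the pad but blue is not meant. What is shaped like the figure but orange is not meant.

How it is judged:
On the way, in this order (a step that is already met when the one before it is completed fails the run):
1. the cork-lined pad is lifted out of the rack (height (world z) of pad_centre above 0.11 m), for 0.1 s.
2. both ears have started down the slots, the pad square to the jaw (x of pad_centre in the frame of pad_home between -0.006 and 0.004 m and y of pad_centre in the frame of pad_home between -0.006 and 0.006 m and z of pad_centre in the frame of pad_home between -0.004 and 0.034 m and angle between the z axis of pad_centre and the z axis of pad_home, either way round below 0.12 rad and angle between the x axis of pad_centre and the x axis of pad_home, either way round below 0.12 rad), for 0.1 s.
At the end, for the whole second after the job is handed in: Cork-lined pad in the rear jaw, cork to the front jaw, within 3 mm of home in depth and thickness, 4 mm across, 4 degrees of square, released, at rest; rubber pad within 30 mm of its start, figure upright within 17 degrees, vise head within 15 mm of its start (x of pad_centre in the frame of pad_home between -0.003 and 0.003 m and y of pad_centre in the frame of pad_home between -0.004 and 0.004 m and z of pad_centre in the frame of pad_home between -0.004 and 0.003 m and angle between the z axis of pad_centre and the z axis of pad_home, either way round below 0.07 rad and angle between the x axis of pad_centre and the x axis of pad_home, either way round below 0.07 rad and linear speed of pad below 0.01 m/s and distance of rubber_pad_centre from where it was at the start of the episode below 0.03 m and angle between figure's own z axis and vertical below 0.3 rad and distance of pad_home from where it was at the start of the episode below 0.015 m); the robot touches nothing.
It fails at once if the rubber-lined pad is taken or knocked out of its place (over 30 mm) (distance of rubber_pad_centre from where it was at the start of the episode above 0.03 m).
It fails at once if the carved figure is knocked over (tilts over 0.5 rad) (angle between figure's own z axis and vertical above 0.5 rad).
It fails at once if the vise head is shoved out of its tilt (over 15 mm at the jaw) (distance of pad_home from where it was at the start of the episode above 0.015 m).
It also fails if it takes over 40 s, if anything falls off the work surface, if the arm or the gripper's body presses on something with over 40 N, if the wrist force passes 120 N, or if a joint passes its speed limit or range.

### The arm

A 6-joint arm with a two-finger parallel gripper is mounted at the origin on the work surface. World frame = base frame: x ahead of the robot, y to its left, z up, the work surface at z = 0. Lengths are in m, angles in rad, forces in N, time in s.
With the tool pointing down it reaches from about 0.35 to 0.775 m from the base axis. Payload 7.3 kg.
Tool frame: the origin (TCP) lies midway between the tips of the shut fingers; the grasp point (between the pads) lies 19 mm behind it; z points along the fingers, y is the direction in which the jaws open and shut (so a half turn about z gives the same grasp; the last joint's range is limited). The gripper opens to 92 mm and grips with 3 to 60 N. Pads are 19 mm wide; open, the fingers measure 130 mm over their backs; the gripper's body (75 mm by 190 mm) begins 47 mm behind the grasp point.
Start: joints at [1.018, 0.342, 1.524, -0, 1.275, -0.146], TCP at [0.208, 0.482, 0.227] pointing down, gripper open.
Joint ranges: [-2.53, 2.53], [-0.77, 2.02], [0.04, 2.7], [-1, 4.14], [0.28, 2.66], [-3.11, 3.11]. Speed limits (rad/s): [2.57, 2.57, 3.14, 3.14, 3.14, 3.14].

### API

Orientations are given as [roll, pitch, yaw] about the fixed x, y, z axes, in that order (R = Rz(yaw) Ry(pitch) Rx(roll)).
In Python, from cell import status, eyes, job gives the robot as it stands.
- The arm moves only by the tool jog_arm, never from a script. Its argument "series" is a list of rows, each a list of 3 entries, a list of its own where there are three numbers: the gripper command: -1 is shut, 1 is fully open, values between are in proportion, then the shift along the tool's x, y, z in m, then the turn, a rotation vector about the tool's x, y, z in rad. In form: [[grip, [x, y, z], [ax, ay, az]], ...]. A call has 1 to 12 rows; each row is the pose to reach, as a shift and turn from the pose commanded when the call began, along the tool's axes at that moment; what a row does not reach only later rows make up. A row lasts 1/12 s, in which the tool goes at most 41.7 mm and 7.16 degrees, less where a joint would pass 70% of its speed; a pose out of reach is approached as far as the arm can. A call with a gripper value outside its range is refused whole. The fingers move at their own pace and stop on an object; "squeeze" is the grip in N (left out, the last holds). Time passes only in rows, so rows that repeat a pose let the fingers close. It gives the time, the measured TCP pose, the force and the opening at its end, in the units of the state.
- status.observe(): the state, without advancing time (a new reading comes with each control period).
- eyes.read_camera(name): name is "scene" or "side" or "wrist"; returns a dict with "img" (384x512x3 uint8, red, green, blue), "range_z" (384x512 float32, m along the optical axis (not along the pixel's ray), 0 where there is no reading), "camera_matrix" (3x3 intrinsics, pixels), "T" (4x4, takes a point from camera to world coordinates); the wrist camera has in their place "tool_from_camera" (4x4, takes a point from camera to tool coordinates, whose origin is the TCP and whose axes are the flange's). Camera axes: x right, y down, z forward; pixel columns grow to the right and rows downward; lengths in m; the calibration is good to about 2 mm. The wrist camera is an equidistant fisheye: a pixel r from the principal point sees the ray r / f radians off the axis. A picture is of the moment at which its call begins: read the wrist's pose just before it.
- job.hand_in(): hands the job in, once; it reports no verdict.
The state is a dict: "time": time; "qpos": joint angles; "qvel": joint speeds; "joint_efforts": joint torques, N m; "tool_pos": TCP position; "tool_rot": TCP orientation; "contact_force": force on the tool from outside, world axes, zero at the start; "torque": the same for the moment, N m; "opening": finger opening in m.
Only numpy, scipy, OpenCV 4.12 (cv2) and the standard library are available. Lean on these libraries where they do the work, as an engineer would, in place of code of your own. Each camera call takes 0.05 s, during which the arm holds its last target.

## Working session

There is one attempt and no reset: what is moved stays moved. The work goes in short steps, Python scripts to look and compute and a tool call to move; the robot and the scene stay as the last step left them, time stands still between calls to the robot, and variables do not carry over. Pictures are saved under pics/ and viewed, and the job is handed in when it is done.

Besides the shell and the picture viewer there is one more tool, called after "Call:" as name(argument=value, ...) on one line, values as JSON. jog_arm: Moves the arm, as the interface text tells. Its arguments: {"type":"object","properties":{"series":{"type":"array","items":{"type":"array"}},"squeeze":{"type":"number"}},"required":["series"]}

```bash
mkdir -p pics; ls; cat > h.py <<'E'
import numpy as np, cv2, pickle
from cell import status, eyes, job
from scipy.spatial.transform import Rotation as R
def grab(n,tag):
    s=status.observe(); c=eyes.read_camera(n); cv2.imwrite(f'pics/{tag}.png',c['img'][:,:,::-1]); c['state']=s
    pickle.dump(c,open(f'{tag}.pkl','wb')); return c
E
python3 - <<'E'
from h import *
print(status.observe())
for n in('scene','side','wrist'):
    c=grab(n,n+'0'); print(n,c['camera_matrix'].tolist(),np.round(c.get('T',c.get('tool_from_camera')),4).tolist())
E
```

```text
pics
{'time': 0.0, 'qpos': array([ 1.01800606e+00,  3.42703403e-01,  1.52502482e+00, -5.46175673e-06,
        1.27542414e+00, -1.46001105e-01]), 'qvel': array([ 0.00133542, -0.00022473,  0.00178768,  0.0005115 ,  0.00045876,
        0.00033027]), 'joint_efforts': array([ 1.46660997e-03, -4.31223929e+01, -2.44227755e+01,  7.19343452e-02,
        5.56252396e-02, -1.28746851e-04]), 'tool_pos': array([0.20748182, 0.48180489, 0.22605228]), 'tool_rot': array([-3.14004878e+00, -2.21743485e-04,  2.73480491e+00]), 'contact_force': array([0.15881236, 0.46632004, 0.04467857]), 'torque': array([-0.03723962, -0.01719764, -0.01670454]), 'opening': 0.09156659655856586}
scene [[378.7423222879733, 0.0, 256.56992679517697], [0.0, 378.7423222879733, 189.20028905880062], [0.0, 0.0, 1.0]] [[-0.0625, 0.8411, -0.5373, 1.0512], [0.998, 0.0544, -0.0309, -0.0365], [0.0032, -0.5382, -0.8428, 0.9041], [0.0, 0.0, 0.0, 1.0]]
side [[373.65031830391666, 0.0, 252.7054744665957], [0.0, 373.65031830391666, 193.72073732371652], [0.0, 0.0, 1.0]] [[0.7907, -0.4058, 0.4584, 0.1221], [-0.612, -0.5029, 0.6104, -0.6778], [-0.0172, -0.7632, -0.646, 0.7765], [0.0, 0.0, 0.0, 1.0]]
wrist [[297.3186396354542, 0.0, 251.65052634812662], [0.0, 297.3186396354542, 186.65914387914464], [0.0, 0.0, 1.0]] [[-0.0, -0.9523, -0.3052, 0.0829], [1.0, 0.0002, -0.0005, 0.0004], [0.0005, -0.3052, 0.9523, -0.1576], [0.0, 0.0, 0.0, 1.0]]
```

View pics/scene0.png

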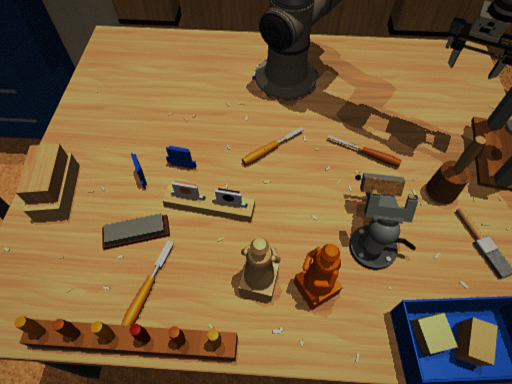

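View pics/side0.png

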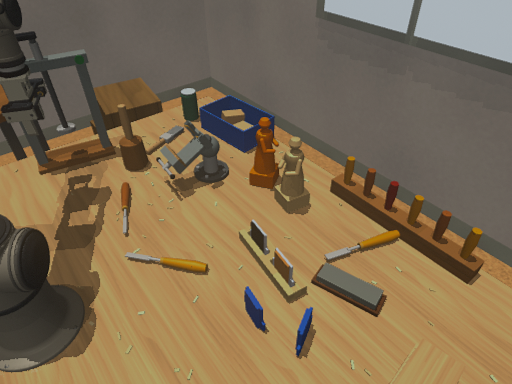

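View pics/wrist0.png

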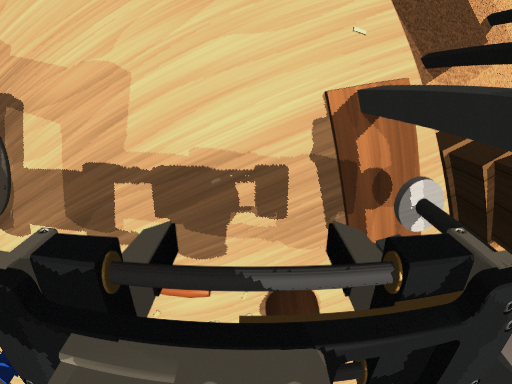

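The scene view shows the rack at about (208,202) with a pad at (185,190) and another at (228,197), and the vise at (385,220). In the side view the tan cork pad is at (284,265), the black-lined one at (260,235) and the vise at (195,155). I'll zoom in next.

```bash
python3 - <<'E'
import cv2,numpy as np
a=cv2.imread('pics/scene0.png');b=cv2.imread('pics/side0.png')
f=lambda i,x,y,w,h,k:cv2.resize(i[y:y+h,x:x+w],None,fx=k,fy=k,interpolation=cv2.INTER_CUBIC)
cv2.imwrite('pics/z1.png',np.vstack([f(a,345,160,80,60,8)]))
cv2.imwrite('pics/z2.png',f(a,155,165,110,60,7))
cv2.imwrite('pics/z3.png',f(b,150,110,90,75,8))
cv2.imwrite('pics/z4.png',f(b,225,205,100,100,6))
E
```

```text
(no output)
```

View pics/z1.png

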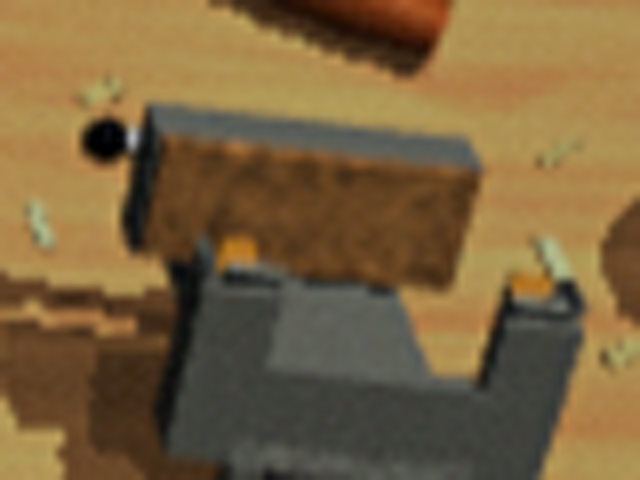

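View pics/z2.png

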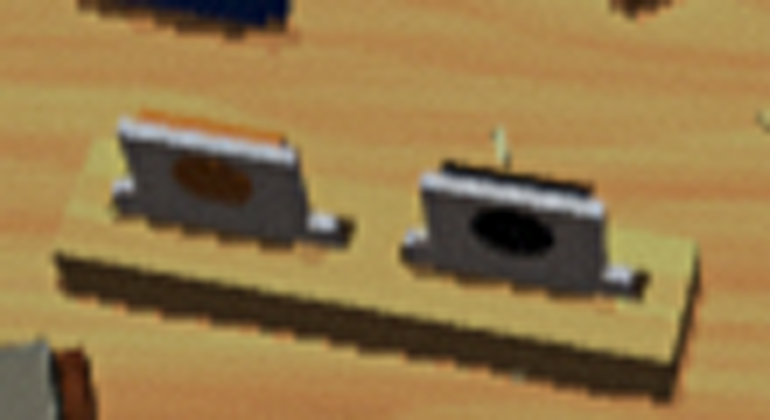

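View pics/z3.png

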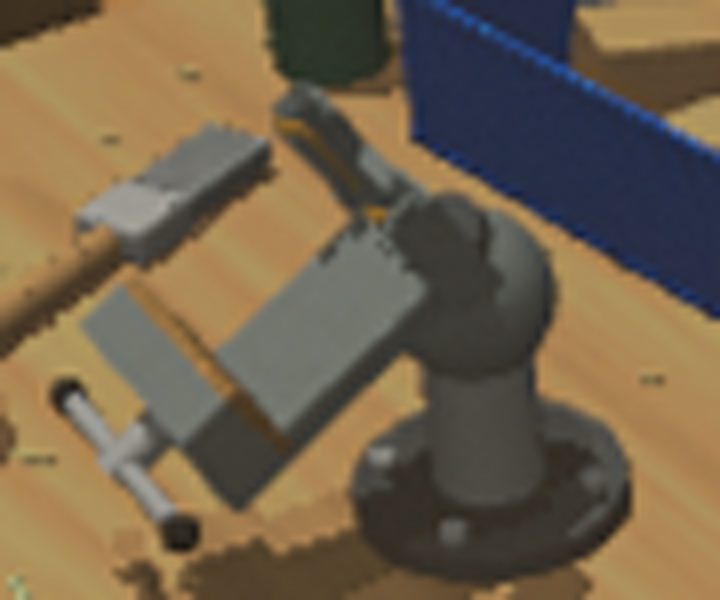

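View pics/z4.png

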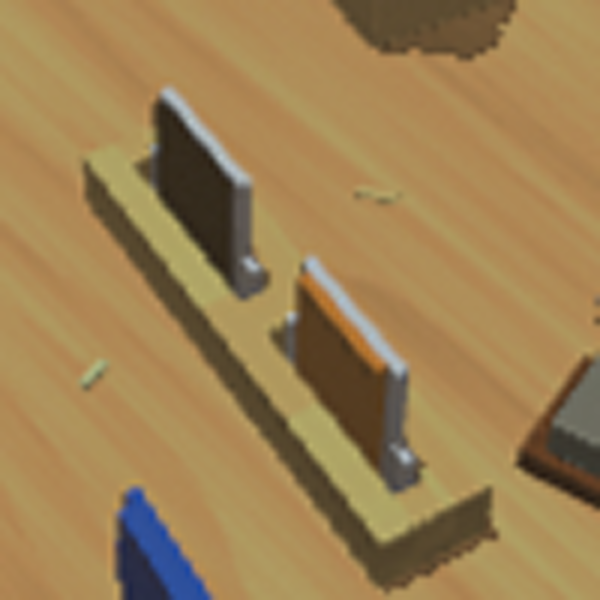

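```bash
cat >> h.py <<'E'
def load(t): return pickle.load(open(t+'.pkl','rb'))
def ray(c,u,v):
    K=c['camera_matrix'];d=np.array([(u-K[0,2])/K[0,0],(v-K[1,2])/K[1,1],1.]);T=c['T'];return T[:3,3],T[:3,:3]@d
def onz(c,u,v,z):
    o,d=ray(c,u,v);return o+d*(z-o[2])/d[2]
def dep(c,u,v):
    o,d=ray(c,u,v);return o+d*c['range_z'][int(round(v)),int(round(u))]
def tri(c1,p1,c2,p2):
    A=[];b=[]
    for c,p in((c1,p1),(c2,p2)):
        o,d=ray(c,*p);d=d/np.linalg.norm(d);P=np.eye(3)-np.outer(d,d);A.append(P);b.append(P@o)
    x=np.linalg.lstsq(np.vstack(A),np.hstack(b),rcond=None)[0]
    return x
E
python3 - <<'E'
from h import *
c=load('scene0');d=load('side0');np.set_printoptions(precision=4,suppress=True)
z2=lambda x,y:(155+(x+.5)/7-.5,165+(y+.5)/7-.5)
z4=lambda x,y:(225+(x+.5)/6-.5,205+(y+.5)/6-.5)
z1=lambda x,y:(345+(x+.5)/8-.5,160+(y+.5)/8-.5)
z3=lambda x,y:(150+(x+.5)/8-.5,110+(y+.5)/8-.5)
for n,p in dict(TL=(120,120),TR=(299,150),bTL=(420,175),bTR=(605,203)).items(): print(n,onz(c,*z2(*p),.086))
print('rack front', [onz(c,*z2(*p),.03) for p in((55,255),(672,362),(695,245),(90,145))])
print('side top', [onz(d,*z4(*p),.086) for p in((310,260),(405,370),(165,90),(248,182))])
print('side rack',[onz(d,*z4(*p),.03) for p in((85,160),(385,545),(490,490))])
print('tri',tri(c,z2(120,120),d,z4(405,370)),tri(c,z2(299,150),d,z4(310,260)))
# vise: depth points
for p in((230,330),(330,320),(240,460),(520,400),(200,400),(320,200),(300,130),(540,330),(550,310)): print('v',p,dep(c,*z1(*p)))
o=tri(c,z1(105,140),d,z3(70,390));print('ball?',o, tri(c,z1(105,140),d,z3(180,530)))
E
```

```text
TL [ 0.5208 -0.2876  0.086 ]
TR [ 0.5297 -0.2195  0.086 ]
bTL [ 0.5377 -0.1738  0.086 ]
bTR [ 0.5454 -0.1053  0.086 ]
rack front [array([ 0.5477, -0.3183,  0.03  ]), array([ 0.5789, -0.079 ,  0.03  ]), array([ 0.5275, -0.0738,  0.03  ]), array([ 0.497 , -0.3144,  0.03  ])]
side top [array([ 0.5316, -0.2232,  0.086 ]), array([ 0.5237, -0.2889,  0.086 ]), array([ 0.546, -0.108,  0.086]), array([ 0.5394, -0.1739,  0.086 ])]
side rack [array([ 0.5234, -0.0753,  0.03  ]), array([ 0.4923, -0.3161,  0.03  ]), array([ 0.5422, -0.3229,  0.03  ])]
tri [ 0.5224 -0.2883  0.0871] [ 0.5309 -0.2211  0.0856]
v (230, 330) [0.6007 0.1997 0.1756]
v (330, 320) [0.5524 0.2532 0.1065]
v (240, 460) [0.6232 0.2091 0.1418]
v (520, 400) [0.6133 0.281  0.1672]
v (200, 400) [0.6147 0.194  0.1598]
v (320, 200) [0.5182 0.25   0.1213]
v (300, 130) [0.492  0.2468 0.1214]
v (540, 330) [0.6018 0.2818 0.1862]
v (550, 310) [0.5977 0.2837 0.1903]
ball? [0.4711 0.2088 0.1239] [0.4732 0.1965 0.0847]
```

```bash
cat >> h.py <<'E'
def cloud(c):
    K=c['camera_matrix'];v,u=np.mgrid[0:384,0:512]
    Z=c['range_z'];P=np.dstack([(u-K[0,2])/K[0,0]*Z,(v-K[1,2])/K[1,1]*Z,Z]);T=c['T']
    return P@T[:3,:3].T+T[:3,3]
def plane(P):
    m=np.median(P,0)
    for i in range(5):
        m=P.mean(0);n=np.linalg.svd(P-m,full_matrices=False)[2][2];r=(P-m)@n
        k=abs(r)<max(2.5*1.48*np.median(abs(r)),.0005);P=P[k]
    return m,n,r.std(),len(P)
E
python3 - <<'E'
from h import *
np.set_printoptions(precision=4,suppress=True)
z1=lambda x,y:(345+x/8,160+y/8);z3=lambda x,y:(150+x/8,110+y/8)
def fit(c,f,poly):
    m=np.zeros((384,512),np.uint8);cv2.fillPoly(m,[np.round([f(*p) for p in poly]).astype(int)],1)
    P=cloud(c)[m>0];P=P[np.isfinite(P).all(1)];return plane(P)
c=load('scene0');d=load('side0')
print('corkface',fit(c,z1,[(175,160),(450,180),(435,270),(200,220)]))
print('frontjawtop sc',fit(c,z1,[(165,115),(460,145),(460,160),(165,130)]))
print('back',fit(c,z1,[(195,400),(520,410),(510,460),(190,440)]))
print('backL',fit(c,z1,[(215,300),(260,300),(245,430),(195,420)]))
print('bed',fit(c,z1,[(300,300),(380,310),(400,360),(290,350)]))
print('side bed',fit(d,z3,[(240,340),(360,240),(400,290),(290,400)]))
print('side fjtop',fit(d,z3,[(100,320),(125,305),(210,395),(185,420)]))
for n,cc in(('s',c),('d',d)):
    P=cloud(cc);k=(P[...,2]>.15)&(cc['range_z']>0)&(P[...,0]>.1)
    vv,uu=np.nonzero(k);L=cv2.connectedComponentsWithStats(k.astype(np.uint8))
    for i in range(1,L[0]):
        if L[2][i,4]>25:
            Q=P[L[1]==i];print(n,L[3][i],L[2][i,4],Q.min(0),Q.max(0))
E
```

```text
corkface (array([0.5241, 0.2502, 0.1242]), array([ 0.8091, -0.1   , -0.5791]), np.float64(0.007835978455826268), 355)
frontjawtop sc (array([0.4969, 0.2513, 0.1235]), array([-0.5187,  0.0405,  0.854 ]), np.float64(0.0004771169997717347), 99)
back (array([0.6198, 0.2404, 0.1561]), array([ 0.8687,  0.001 , -0.4953]), np.float64(0.00458581929744241), 291)
backL (array([0.608 , 0.2023, 0.1666]), array([-0.8724,  0.0659, -0.4843]), np.float64(0.001206177060262149), 119)
bed (array([0.5718, 0.2485, 0.1283]), array([-0.8192,  0.1333,  0.5578]), np.float64(0.004636348112428288), 89)
side bed (array([0.5641, 0.237 , 0.1212]), array([ 0.3321, -0.6402, -0.6927]), np.float64(0.008667400119613557), 196)
side fjtop (array([0.4963, 0.2464, 0.1267]), array([ 0.4797, -0.0336, -0.8768]), np.float64(0.0011979347242406838), 80)
s [484.1731  33.7693] 2843 [0.1392 0.383  0.2234] [0.2705 0.5394 0.4387]
s [472.0601 150.1567] 383 [0.4394 0.4314 0.1504] [0.4665 0.4586 0.2346]
s [390.8755 205.9883] 771 [0.5735 0.1885 0.15  ] [0.6264 0.2944 0.1936]
s [259.2732 254.19  ] 721 [ 0.7248 -0.0853  0.1501] [ 0.7723 -0.0079  0.2327]
s [326.8734 261.1166] 806 [0.7207 0.0592 0.15  ] [0.788  0.1182 0.2322]
d [33.1818 67.6387] 5990 [0.136  0.3801 0.1501] [0.9212 2.3209 0.5726]
d [430.204   23.2904] 8668 [ 1.8513 -0.1342  0.15  ] [1.8978 1.4095 0.3999]
d [123.6844 116.72  ] 225 [0.4345 0.43   0.1504] [0.4628 0.4542 0.2357]
d [263.9596 132.9571] 396 [0.7148 0.0555 0.1502] [0.7705 0.1115 0.234 ]
d [196.5676 132.7252] 222 [0.5732 0.185  0.1501] [0.6149 0.2955 0.1952]
d [293.9682 153.5159] 471 [ 0.7146 -0.0872  0.1502] [ 0.7647 -0.0088  0.2351]
```

Depth is clean. The vise tilts about 30° and its rear jaw is near (0.60,0.24,0.18). I'll fly over it for a wrist view.

Call:
jog_arm(series=[[1,[0,0,-0.04],[0,0,0]],[1,[-0.03,0,-0.08],[0,0,0.1]],[1,[-0.418,-0.106,-0.12],[0,0,1.29]],[1,[-0.418,-0.106,-0.12],[0,0,1.29]],[1,[-0.418,-0.106,-0.12],[0,0,1.29]],[1,[-0.418,-0.106,-0.12],[0,0,1.29]],[1,[-0.418,-0.106,-0.12],[0,0,1.29]],[1,[-0.418,-0.106,-0.12],[0,0,1.29]],[1,[-0.418,-0.106,-0.12],[0,0,1.29]],[1,[-0.418,-0.106,-0.12],[0,0,1.29]],[1,[-0.418,-0.106,-0.12],[0,0,1.29]],[1,[-0.418,-0.106,-0.12],[0,0,1.29]]])

```text
time: 1.15
tool_pos: [0.5515, 0.2171, 0.3466]
tool_rot: [-3.142, 0.0, 1.437]
contact_force: [0.1, 0.0, 0.6]
opening: 0.0919
```

Call:
jog_arm(series=[[1,[0,0,0],[0,0,0]],[1,[0,0,0],[0,0,0]],[1,[0,0,0],[0,0,0]]])

```text
time: 1.4
tool_pos: [0.5492, 0.2196, 0.3462]
tool_rot: [-3.14, 0.0, 1.445]
contact_force: [0.5, 0.3, -0.1]
opening: 0.0917
```

```bash
python3 - <<'E'
from h import *
c=grab('wrist','wrist1');s=c['state'];print(s['time'],s['tool_pos'],s['tool_rot'],s['qpos'])
c=grab('scene','scene1');grab('side','side1')
E
```

```text
1.4 [0.54918049 0.21962537 0.34617196] [-3.14015555e+00  1.14498583e-05  1.44539750e+00] [2.50620407e-01 4.17132827e-01 1.08787184e+00 5.18252173e-04
 1.63792888e+00 3.76053665e-01]
```

View pics/wrist1.png

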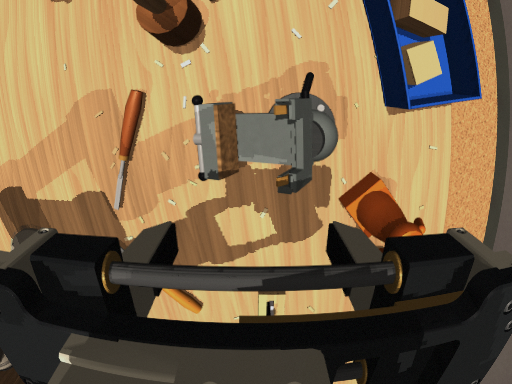

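```bash
cat >> h.py <<'E'
def wcloud(c,s=None):
    s=s or c['state'];K=c['camera_matrix'];f=K[0,0];v,u=np.mgrid[0:384,0:512].astype(float)
    x=u-K[0,2];y=v-K[1,2];r=np.hypot(x,y);th=r/f;k=np.where(r>0,np.tan(th)/np.maximum(r,1e-9),0)
    Z=c['range_z'];P=np.dstack([x*k*Z,y*k*Z,Z]);T=c['tool_from_camera'];P=P@T[:3,:3].T+T[:3,3]
    return P@R.from_euler('xyz',s['tool_rot']).as_matrix().T+s['tool_pos']
def wproj(c,p,s=None):
    s=s or c['state'];K=c['camera_matrix'];Rt=R.from_euler('xyz',s['tool_rot']).as_matrix();T=c['tool_from_camera']
    q=(np.atleast_2d(p)-s['tool_pos'])@Rt;q=(q-T[:3,3])@T[:3,:3]
    r=np.hypot(q[:,0],q[:,1]);th=np.arctan2(r,q[:,2]);k=K[0,0]*th/r
    return np.c_[q[:,0]*k+K[0,2],q[:,1]*k+K[1,2]]
def proj(c,p):
    T=c['T'];q=(np.atleast_2d(p)-T[:3,3])@T[:3,:3];K=c['camera_matrix'];return np.c_[q[:,0]/q[:,2]*K[0,0]+K[0,2],q[:,1]/q[:,2]*K[1,1]+K[1,2]]
E
python3 - <<'E'
from h import *
np.set_printoptions(precision=4,suppress=True)
c=load('wrist1');P=wcloud(c)
im=cv2.imread('pics/wrist1.png')[85:205,185:345]
cv2.imwrite('pics/w1z.png',cv2.resize(im,None,fx=5,fy=5,interpolation=cv2.INTER_CUBIC))
Z=P[85:205,185:345,2];g=np.clip(Z/.2*255,0,255).astype(np.uint8)
cv2.imwrite('pics/w1d.png',cv2.resize(cv2.applyColorMap(g,cv2.COLORMAP_JET),None,fx=5,fy=5,interpolation=cv2.INTER_NEAREST))
E
```

```text
(no output)
```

View pics/w1z.png

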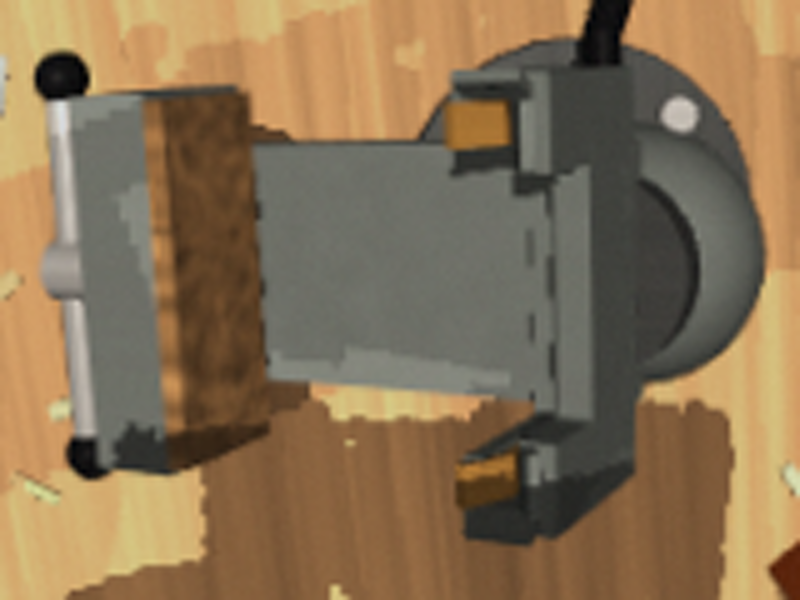

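View pics/w1d.png

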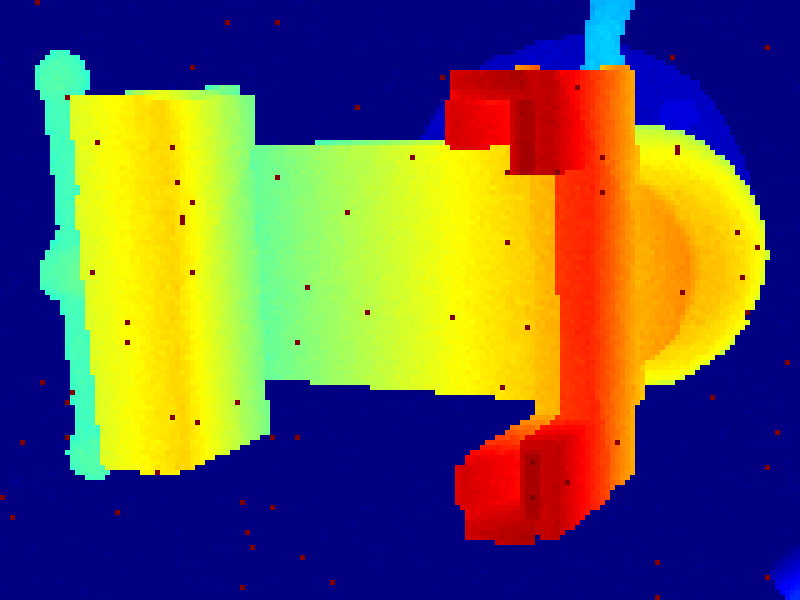

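```bash
cat > fitv.py <<'E'
from h import *
np.set_printoptions(precision=4,suppress=True)
c=load('wrist1');P=wcloud(c)
f=lambda p:(185+p[0]/5,85+p[1]/5)
def pl(P,f,poly):
    m=np.zeros((384,512),np.uint8);cv2.fillPoly(m,[np.round([f(p) for p in poly]).astype(int)],1)
    Q=P[m>0];md=np.median(Q,0);Q=Q[(abs(Q-md)<.1).all(1)];return plane(Q)
G={}
for n,p in dict(top=[(90,110),(135,110),(155,450),(110,450)],cork=[(170,110),(240,110),(255,420),(185,430)],bed=[(270,155),(440,160),(500,360),(290,360)],
  rearlow=[(565,190),(585,190),(580,400),(565,400)],back=[(595,190),(628,190),(628,400),(597,400)],).items():
    G[n]=pl(P,f,p);print(n,*G[n])
E
python3 fitv.py
```

```text
top [0.498  0.2499 0.1254] [-0.524   0.0403  0.8508] 0.0006135730513249177 679
cork [0.5209 0.2486 0.1172] [ 0.8682 -0.0768  0.4903] 0.0004898020453855021 939
bed [0.5631 0.2445 0.1134] [-0.4938  0.0372  0.8688] 0.0006646031485577206 1586
rearlow [0.6077 0.2408 0.1669] [-0.5515  0.0391  0.8333] 0.0006014606853288841 186
back [0.6188 0.2359 0.1547] [-0.856   0.0806 -0.5106] 0.0002482064143302774 333
```

```bash
cat >> fitv.py <<'E'
x=G['cork'][1]-G['back'][1]; x/=np.linalg.norm(x)
z=G['bed'][1]*2+G['top'][1]; z/=np.linalg.norm(z)
print('x.z',x@z)
e=x@z; xx=x-e/2*z; zz=z-e/2*x; y=np.cross(zz,xx);A=np.c_[xx,y,zz];U,_,V=np.linalg.svd(A);A=U@V
print(A, 'tilt',np.degrees(np.arctan2(A[2,0],np.hypot(A[0,0],A[1,0]))),'yaw',np.arctan2(A[1,0],A[0,0]))
h={n:G[n][0]@A for n in G}
xh=h['cork'][0]+.089; zh=h['top'][2]-.002
print('xh',xh,'zh',zh,'zh from rearlow',h['rearlow'][2]+.017)
H=P@A-[xh,0,zh]   # head coords (y abs)
sel=lambda xa,xb,za,zb:(H[...,0]>xa)&(H[...,0]<xb)&(H[...,2]>za)&(H[...,2]<zb)&(abs(P[...,1]-.24)<.09)
for n,a in dict(fj=(-.12,-.09,-.01,.006),rear=(-.02,.03,-.005,.03),rearlo=(.006,.03,-.025,-.013)).items():
    k=sel(*a);ys=H[...,1][k];print(n,k.sum(),np.percentile(ys,[0,1,5,95,99,100]),'mid',(np.percentile(ys,1)+np.percentile(ys,99))/2)
k=sel(-.02,.04,-.06,.04);
import sys
np.save('A.npy',A)
# print grid of rear jaw (5px)
for v in range(98,196,4): print(v,' '.join('%d,%d,%d'%tuple(np.round(H[v,u]*1000)) if k[v,u] else '-' for u in range(272,316,4)))
E
python3 fitv.py
```

```text
top [0.498  0.2499 0.1254] [-0.524   0.0403  0.8508] 0.0006135730513249177 679
cork [0.5209 0.2486 0.1172] [ 0.8682 -0.0768  0.4903] 0.0004898020453855021 939
bed [0.5631 0.2445 0.1134] [-0.4938  0.0372  0.8688] 0.0006646031485577206 1586
rearlow [0.6077 0.2408 0.1669] [-0.5515  0.0391  0.8333] 0.0006014606853288841 186
back [0.6188 0.2359 0.1547] [-0.856   0.0806 -0.5106] 0.0002482064143302774 333
x.z -0.005621575904395967
[[ 0.8607  0.0871 -0.5015]
 [-0.0786  0.9962  0.038 ]
 [ 0.5029  0.0067  0.8643]] tilt 30.1937744467642 yaw -0.09106399683844651
xh 0.5767973370105844 zh -0.13389526783143374 zh from rearlow -0.13437630770949233
fj 1304 [0.2422 0.2435 0.2483 0.3379 0.3414 0.342 ] mid 0.29242389439442584
rear 894 [0.2408 0.2416 0.2439 0.3435 0.3453 0.3454] mid 0.2934915008410335
rearlo 575 [0.242  0.2435 0.2517 0.3369 0.3434 0.3447] mid 0.2934695717801642
98 - - - - -9,345,-32 1,346,-22 - - - 14,345,-40 -
102 - -4,342,12 1,342,12 5,342,10 9,342,10 11,342,4 15,342,2 - 15,341,-24 15,341,-37 -
106 - -5,338,9 -2,338,7 0,337,-1 9,338,10 12,338,6 16,338,3 14,337,-12 14,336,-26 14,336,-38
[... 1238 characters left out ...]
2 15,273,-35 15,270,-50
162 - - - -20,263,-42 -14,263,-42 -8,264,-40 -3,265,-40 12,271,-17 15,271,-21 15,267,-36 15,264,-51
166 - - - - - -8,259,-41 -2,260,-39 11,266,-18 16,267,-19 15,262,-37 -
170 - - - - -7,258,-24 -3,257,-28 10,264,-8 14,264,-10 16,261,-20 15,257,-37 -
174 - - - -3,259,-3 0,258,-8 11,263,6 16,263,5 16,260,-7 16,256,-20 16,253,-35 -
178 - -6,257,11 -3,257,8 0,256,3 3,255,-3 14,260,12 16,259,6 16,255,-7 16,252,-19 15,247,-36 -
182 - -7,252,10 -3,252,8 0,251,3 2,249,-4 13,255,10 17,254,7 17,251,-5 16,246,-21 - -
186 - - -4,247,6 1,247,6 6,247,4 14,251,12 16,249,5 16,245,-8 17,242,-19 - -
190 - - -1,244,12 4,244,11 8,245,10 12,244,7 16,244,5 - - - -
194 - - - - - - - - - - -
```

```bash
cat >> fitv.py <<'E'
print('----')
Yc=.2935;k=(H[...,0]>.0125)&(H[...,0]<.0185)&(H[...,2]>-.06)&(H[...,2]<-.006)&(abs(H[...,1]-Yc)<.06)
k=cv2.erode(k.astype(np.uint8),np.ones((3,3)))>0
print('fullback',plane(P[k]));Bk=plane(P[k])[1]
k2=(abs(H[...,2]-.002)<.003)&(H[...,0]<-.092)&(H[...,0]>-.125);k2=cv2.erode(k2.astype(np.uint8),np.ones((3,3)))>0;print('ftop',plane(P[k2]))
k3=(abs(H[...,0]+.089)<.003)&(H[...,2]<-.001)&(H[...,2]>-.05);k3=cv2.erode(k3.astype(np.uint8),np.ones((3,3)))>0;print('cork',plane(P[k3]))
for s in('scene0','side0'):
    c2=load(s);Q=cloud(c2);h2=Q@A-[xh,Yc,zh]
    print(s)
    ins=(abs(h2[...,1])<.05)
    for n,a,kk in(('cork',0,(abs(h2[...,0]+.089)<.005)&(h2[...,2]<-.002)&(h2[...,2]>-.036)&ins),('back',0,(abs(h2[...,0]-.016)<.005)&(h2[...,2]<-.006)&(h2[...,2]>-.06)&ins),('top',2,(abs(h2[...,2]-.002)<.004)&(h2[...,0]<-.092)&(h2[...,0]>-.125)&ins),('bed',2,(abs(h2[...,2]+.041)<.004)&(h2[...,0]<-.02)&(h2[...,0]>-.08)&(abs(h2[...,1])<.03))):
        kk=cv2.erode(kk.astype(np.uint8),np.ones((3,3)))>0
        if kk.sum()>30:
            m,nn,sd,N=plane(Q[kk]);print(n,nn*np.sign((A.T@nn)[a]),'in head',A.T@nn,np.median(h2[kk][:,a]),sd,N)
    kk=(abs(h2[...,0]-.0)<.03)&(h2[...,2]>-.006)&(h2[...,2]<.03)&(abs(h2[...,1])<.08);yy=h2[...,1][kk];print('y ext',np.percentile(yy,[0,1,99,100]), kk.sum())
E
python3 fitv.py | sed -n '/----/,$p'
```

```text
----
fullback (array([0.6177, 0.241 , 0.1572]), array([-0.864 ,  0.0678, -0.4989]), np.float64(0.00040118040408652374), 811)
ftop (array([0.4977, 0.2507, 0.1252]), array([-0.5075,  0.0387,  0.8608]), np.float64(0.0006190207681843844), 953)
cork (array([0.5233, 0.2478, 0.1129]), array([ 0.8677, -0.0762,  0.4913]), np.float64(0.0005198395803634822), 980)
scene0
cork [ 0.8733 -0.0684  0.4824] in head [-0.9997 -0.0111  0.0237] -0.09001667614270062 0.001349332689435909 305
back [ 0.866  -0.0666  0.4957] in head [-0.9999 -0.0123  0.0084] 0.013783902560587813 0.0011439448236840945 474
top [-0.5366  0.0423  0.8428] in head [ 0.0414 -0.0011 -0.9991] 0.0010160649088615664 0.0005705222435759778 78
bed [-0.5204  0.0389  0.853 ] in head [ 0.022   0.0009 -0.9998] -0.042209807693244505 0.0007593535865563337 59
y ext [-0.0522 -0.0515  0.0522  0.0529] 221
side0
top [-0.4801  0.0289  0.8767] in head [-0.0254  0.0072 -0.9997] 0.003929279803871227 0.0011181825172502384 51
bed [-0.5275  0.0658  0.847 ] in head [ 0.0332 -0.0253 -0.9991] -0.03922606986129254 0.0011288361656740901 68
y ext [-0.0534 -0.053   0.0525  0.053 ] 112
```

```bash
cat > home.py <<'E'
from h import *
np.set_printoptions(precision=4,suppress=True)
t=np.radians(30.0);A=(R.from_euler('z',-.079)*R.from_euler('y',-t)).as_matrix()
print(A)
c=load('wrist1');P=wcloud(c)
H=P@A
def med(k,i): k=cv2.erode(k.astype(np.uint8),np.ones((3,3)))>0; return np.median(H[...,i][k]),k.sum(),H[...,i][k].std()
h0=np.array([.5768,.2935,-.1339]); old=np.load('A.npy'); hw=old@h0; h=A.T@hw
for it in range(3):
    D=H-h
    ins=abs(D[...,1])<.045
    cf=med((abs(D[...,0]+.089)<.004)&(D[...,2]<-.001)&(D[...,2]>-.036)&ins,0)
    bk=med((abs(D[...,0]-.015)<.004)&(D[...,2]<-.006)&(D[...,2]>-.06)&ins,0)
    tp=med((abs(D[...,2]-.002)<.004)&(D[...,0]<-.092)&(D[...,0]>-.125)&ins,2)
    lo=med((abs(D[...,2]+.017)<.003)&(abs(D[...,0]-.010)<.004)&(abs(D[...,1])<.03),2)
    kk=(D[...,0]>-.02)&(D[...,0]<.02)&(D[...,2]>-.004)&(D[...,2]<.02)&(abs(D[...,1])<.08);yy=H[...,1][kk];ym=(np.percentile(yy,.5)+np.percentile(yy,99.5))/2
    ins2=kk&(abs(D[...,1])<.03+.006)
    print('cork',cf,'back',bk,'top',tp,'low',lo,'y',yy.min(),yy.max(),ym)
    h=np.array([cf[0]+.089,ym,tp[0]-.002])
print('D: low z',lo[0]-h[2],'back x',bk[0]-h[0])
print('home',h,A@h); np.savez('home.npz',A=A,h=A@h)
E
python3 home.py
```

```text
[[ 0.8633  0.0789 -0.4984]
 [-0.0683  0.9969  0.0395]
 [ 0.5     0.      0.866 ]]
cork (np.float64(0.49133014137447456), np.int64(770), np.float64(0.0005724198808609695)) back (np.float64(0.5953867716408392), np.int64(818), np.float64(0.0007423026457368198)) top (np.float64(-0.12978897697830705), np.int64(855), np.float64(0.0006485492001258602)) low (np.float64(-0.14885771955717478), np.int64(165), np.float64(0.000660946068754799)) y 0.23496919154439777 0.3396484711822703 0.2875416605048755
cork (np.float64(0.4913332136335027), np.int64(775), np.float64(0.000570423159751952)) back (np.float64(0.595383941040053), np.int64(814), np.float64(0.0007425437844916068)) top (np.float64(-0.12979256425861183), np.int64(861), np.float64(0.0006464533558387332)) low (np.float64(-0.14889921394020184), np.int64(169), np.float64(0.0006544237532365433)) y 0.23496919154439777 0.3396484711822703 0.2875271940038353
cork (np.float64(0.4913332136335027), np.int64(775), np.float64(0.000570423159751952)) back (np.float64(0.5953841568045161), np.int64(813), np.float64(0.0007426395212313435)) top (np.float64(-0.12979304278082388), np.int64(862), np.float64(0.0006461403297630138)) low (np.float64(-0.14889921394020184), np.int64(169), np.float64(0.0006544237532365433)) y 0.23496919154439777 0.3396484711822703 0.2875271940038353
D: low z -0.01710617115937796 back x 0.015050943171013409
home [ 0.5803  0.2875 -0.1318] [0.5894 0.2418 0.176 ]
```

Call:
jog_arm(series=[[1,[-0.5,0.034,0.086],[0,0,0]],[1,[-0.5,0.034,0.086],[0,0,0]],[1,[-0.5,0.034,0.086],[0,0,0]],[1,[-0.5,0.034,0.086],[0,0,0]],[1,[-0.5,0.034,0.086],[0,0,0]],[1,[-0.5,0.034,0.086],[0,0,0]],[1,[-0.5,0.034,0.086],[0,0,0]],[1,[-0.5,0.034,0.086],[0,0,0]],[1,[-0.5,0.034,0.086],[0,0,0]],[1,[-0.5,0.034,0.086],[0,0,0]],[1,[-0.5,0.034,0.086],[0,0,0]],[1,[-0.5,0.034,0.086],[0,0,0]]])

```text
time: 2.55
tool_pos: [0.5208, -0.2732, 0.2624]
tool_rot: [3.141, 0.0, 1.447]
contact_force: [1.2, 0.1, 0.1]
opening: 0.0925
```

Call:
jog_arm(series=[[1,[-0.01,0,0],[0,0,0]],[1,[-0.01,0,0],[0,0,0]],[1,[-0.01,0,0],[0,0,0]],[1,[-0.01,0,0],[0,0,0]]])

```text
time: 2.88
tool_pos: [0.5203, -0.2805, 0.2627]
tool_rot: [3.141, -0.0, 1.447]
contact_force: [-1.1, 0.5, -0.4]
opening: 0.0917
```

```bash
python3 - <<'E'
from h import *
c=grab('wrist','wrist2');s=c['state'];print(s['time'],s['tool_pos'],s['tool_rot'],s['qpos'])
E
```

```text
2.8833 [ 0.52026422 -0.2804597   0.26274428] [ 3.14091180e+00 -4.35035205e-04  1.44686656e+00] [-6.24424315e-01  4.42335813e-01  1.26992163e+00  7.15578488e-04
  1.42894666e+00 -5.00595424e-01]
```

View pics/wrist2.png

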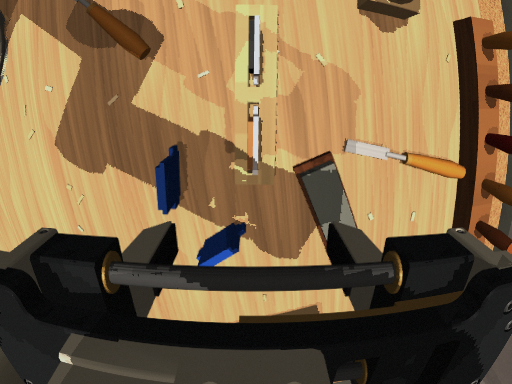

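The cork pad (orange lining on its −x side) is at (255,140), the rubber one at (256,50), and a blue decoy at (168,180).

```bash
python3 - <<'E'
from h import *
np.set_printoptions(precision=4,suppress=True)
c=load('wrist2');P=wcloud(c)
for n,(u0,u1,v0,v1) in dict(cork=(240,275,95,185),rub=(240,275,8,92),blue1=(145,190,140,220)).items():
    Q=P[v0:v1,u0:u1].reshape(-1,3);T=Q[(Q[:,2]>.08)&(Q[:,2]<.095)] if n!='blue1' else Q[(Q[:,2]>.02)&(Q[:,2]<.15)]
    print(n,len(T),T.min(0),T.max(0))
    if n!='blue1':
        a=cv2.minAreaRect((T[:,:2]*1000).astype(np.float32));print(a,'ztop',np.median(T[:,2]))
        m,d=T[:,:2].mean(0),np.linalg.svd(T[:,:2]-T[:,:2].mean(0),full_matrices=False)[2][0];print('dir yaw',-np.arctan(d[0]/d[1]))
        E=Q[(Q[:,2]>.036)&(Q[:,2]<.045)];y=np.array([.127,.992]);print('ears',np.percentile(E@np.array([np.sin(.127),np.cos(.127),0]),[1,99]))
        M=np.c_[[np.cos(.127),-np.sin(.127)],[np.sin(.127),np.cos(.127)]];L=T[:,:2]@M;print(L.min(0),L.max(0),np.percentile(L,[1,99],axis=0).ravel(),'mid',M@((L.min(0)+L.max(0))/2))
E
```

```text
cork 556 [ 0.515  -0.2897  0.0838] [ 0.5348 -0.2232  0.088 ]
((524.4884033203125, -256.0149230957031), (66.60928344726562, 11.915573120117188), 81.96914672851562) ztop 0.08556956402101243
dir yaw -0.1391721204944558
ears [-0.195  -0.1436]
[ 0.5465 -0.2209] [ 0.5589 -0.1543] [ 0.5466 -0.2196  0.5589 -0.155 ] mid [ 0.5245 -0.2561]
rub 611 [ 0.5306 -0.1748  0.0803] [ 0.5503 -0.1073  0.0884]
((540.1445922851562, -140.59898376464844), (67.50629425048828, 12.244382858276367), 82.85198974609375) ztop 0.08557811926401276
dir yaw -0.12981842510170877
ears [-0.1143 -0.0287]
[ 0.5475 -0.1048] [ 0.5597 -0.0373] [ 0.5475 -0.1036  0.5597 -0.0384] mid [ 0.5401 -0.1406]
blue1 1103 [ 0.3937 -0.3404  0.02  ] [ 0.4168 -0.2515  0.0797]
```

Call:
jog_arm(series=[[0.3,[0.025,0,0.04],[0,0,0.006]],[0.3,[0.025,0,0.08],[0,0,0.006]],[0.3,[0.025,0,0.12],[0,0,0.006]],[0.3,[0.025,0,0.15],[0,0,0.006]],[0.3,[0.025,0,0.15],[0,0,0.006]],[0.3,[0.025,0,0.15],[0,0,0.006]],[0.3,[0.025,0,0.15],[0,0,0.006]]])

```text
time: 3.52
tool_pos: [0.5245, -0.2576, 0.1146]
tool_rot: [3.138, 0.002, 1.44]
contact_force: [0.2, 0.4, -0.1]
opening: 0.0603
```

```bash
python3 - <<'E'
from h import *
c=grab('wrist','wrist3');s=c['state'];print(s['time'],s['tool_pos'],s['tool_rot'],s['qpos'],s['opening'])
a=grab('side','side3');b=grab('scene','scene3')
f=lambda i,x,y,w,h,k:cv2.resize(i[y:y+h,x:x+w],None,fx=k,fy=k,interpolation=cv2.INTER_CUBIC)
cv2.imwrite('pics/z5.png',np.hstack([f(cv2.imread('pics/side3.png'),215,185,130,130,3),f(cv2.imread('pics/scene3.png'),140,130,130,130,3)]))
E
```

```text
3.5167 [ 0.52449941 -0.25760183  0.11464885] [3.13810713e+00 1.51345950e-03 1.44007312e+00] [-5.87752311e-01  5.53104746e-01  1.51159007e+00  2.04832034e-04
  1.07310219e+00 -4.57129184e-01] 0.06029438130746071
```

View pics/wrist3.png

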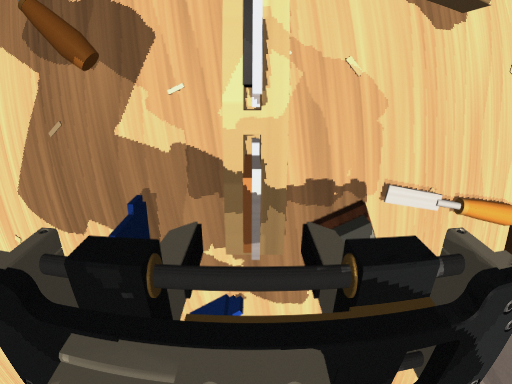

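View pics/z5.png

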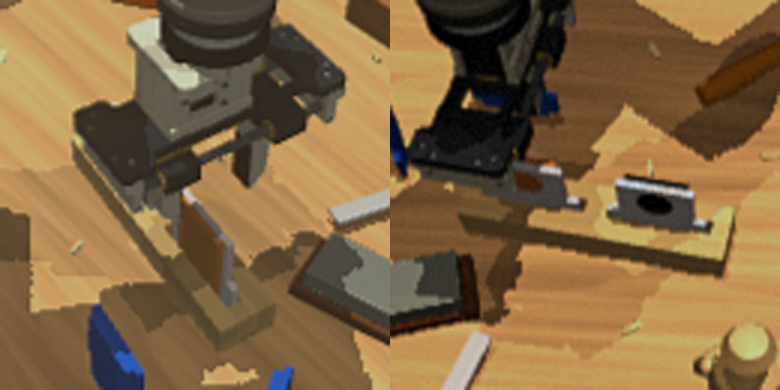

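```bash
python3 - <<'E'
from h import *
np.set_printoptions(precision=4,suppress=True)
c=load('wrist3');s=c['state'];P=wcloud(c);Rt=R.from_euler('xyz',s['tool_rot']).as_matrix()
Q=P[120:275,225:290].reshape(-1,3);T=Q[(Q[:,2]>.08)&(Q[:,2]<.091)];L=(T-s['tool_pos'])@Rt
print(len(T),L.min(0),L.max(0),np.percentile(L,[2,98],axis=0));print(cv2.minAreaRect((T[:,:2]*1000).astype(np.float32)),np.median(T[:,2]))
# fingers
W=(P-s['tool_pos'])@Rt
F=W[215:330,150:360].reshape(-1,3);F=F[(abs(F[:,2])<.006)&(abs(F[:,0])<.02)&(abs(F[:,1])<.06)];print('tips',len(F));
for sg in(1,-1):
    f=F[F[:,1]*sg>0.012]
    if len(f): print(sg,f.min(0),f.max(0),len(f))
E
```

```text
1487 [-0.0332 -0.0063  0.027 ] [0.0364 0.006  0.0345] [[-0.0297 -0.0059  0.0278]
 [ 0.0349  0.0055  0.0307]]
((524.70361328125, -256.04888916015625), (69.58018493652344, 12.191925048828125), 82.67918395996094) 0.08557437521849805
tips 227
1 [-0.0088  0.0297 -0.0059] [0.012  0.0395 0.0009] 114
-1 [-0.009  -0.0395 -0.0059] [ 0.012  -0.0295  0.0015] 113
```

Call:
jog_arm(series=[[0.3,[0,0,0.025],[0,0,0]],[0.3,[0,0,0.045],[0,0,0]],[0.3,[0,0,0.06],[0,0,0]],[0.3,[0,0,0.0665],[0,0,0]],[0.3,[0,0,0.0665],[0,0,0]],[0.3,[0,0,0.0665],[0,0,0]],[0.3,[0,0,0.0665],[0,0,0]]], squeeze=35)

```text
time: 4.25
tool_pos: [0.5238, -0.2582, 0.0472]
tool_rot: [3.139, 0.001, 1.439]
contact_force: [0.0, -0.5, 0.2]
opening: 0.0596
```

Call:
jog_arm(series=[[-1,[0,0,0],[0,0,0]],[-1,[0,0,0],[0,0,0]],[-1,[0,0,0],[0,0,0]],[-1,[0,0,0],[0,0,0]],[-1,[0,0,0],[0,0,0]],[-1,[0,0,0],[0,0,0]],[-1,[0,0,0],[0,0,0]],[-1,[0,0,0],[0,0,0]]])

```text
time: 4.92
tool_pos: [0.5232, -0.2577, 0.0456]
tool_rot: [3.141, 0.0, 1.439]
contact_force: [3.2, 0.0, -1.5]
opening: 0.0119
```

Call:
jog_arm(series=[[-1,[0,0,-0.01],[0,0,0]],[-1,[0,0,-0.03],[0,0,0]],[-1,[0,0,-0.06],[0,0,0]],[-1,[0,0,-0.1],[0,0,0]],[-1,[0,0,-0.14],[0,0,0]],[-1,[0,0,-0.18],[0,0,0]],[-1,[0,0,-0.22],[0,0,0]],[-1,[0,0,-0.26],[0,0,0]],[-1,[0,0,-0.26],[0,0,0]],[-1,[0,0,-0.26],[0,0,0]]])

```text
time: 5.75
tool_pos: [0.5235, -0.258, 0.3081]
tool_rot: [3.137, 0.002, 1.439]
contact_force: [0.4, -0.2, -2.7]
opening: 0.0119
```

```bash
python3 - <<'E'
from h import *
c=grab('wrist','wrist4');s=c['state'];print(s['time'],s['tool_pos'],s['tool_rot'],s['qpos'],s['opening'],s['contact_force'])
a=grab('side','side4');b=grab('scene','scene4')
f=lambda i,x,y,w,h,k:cv2.resize(i[y:y+h,x:x+w],None,fx=k,fy=k,interpolation=cv2.INTER_CUBIC)
cv2.imwrite('pics/z6.png',np.hstack([f(cv2.imread('pics/side4.png'),195,105,130,130,3),f(cv2.imread('pics/scene4.png'),120,110,130,130,3)]))
E
```

```text
5.75 [ 0.52346302 -0.25797354  0.30808093] [3.13715222e+00 2.12723595e-03 1.43886223e+00] [-5.89209655e-01  4.05312593e-01  1.20624267e+00  5.18600305e-05
  1.52511399e+00 -4.57282521e-01] 0.01186399888920552 [ 0.35547245 -0.21888282 -2.69814755]
```

View pics/wrist4.png

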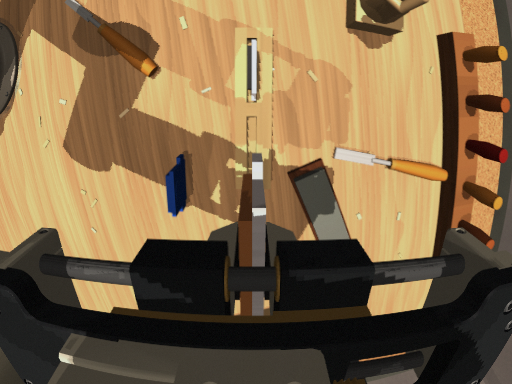

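View pics/z6.png

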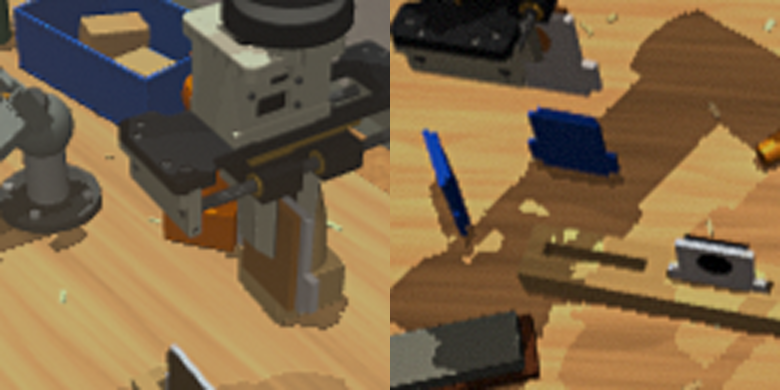

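```bash
python3 - <<'E'
from h import *
np.set_printoptions(precision=4,suppress=True)
c=load('wrist4');s=c['state'];P=wcloud(c);Rt=R.from_euler('xyz',s['tool_rot']).as_matrix();W=(P-s['tool_pos'])@Rt
for v in range(150,300,6): print(v,' '.join('%d,%d,%d'%tuple(np.round(W[v,u]*1000)) for u in range(240,272,3)))
F=W[215:330,150:360].reshape(-1,3);F=F[(abs(F[:,2])<.006)&(abs(F[:,0])<.02)&(abs(F[:,1])<.04)];print(F.min(0),F.max(0))
E
python3 -c "
import cv2;i=cv2.imread('pics/wrist4.png')[140:330,200:320];cv2.imwrite('pics/z7.png',cv2.resize(i,None,fx=3.1,fy=3.1,interpolation=cv2.INTER_CUBIC))"
```

```text
150 1,-17,278 1,-13,278 1,-8,279 -3,-4,300 -3,1,299 -3,6,300 1,10,278 1,14,278 1,19,278 1,23,278 1,28,278
156 -8,-17,277 -8,-13,278 -8,-8,278 -13,-4,300 46,0,20 46,2,19 46,4,18 46,6,19 -8,19,280 -8,23,279 -8,28,277
162 -17,-17,277 -18,-13,280 -17,-8,278 -22,-4,300 46,0,3 46,2,3 46,4,6 46,5,5 -18,19,279 -18,23,279 -17,28,279
168 -27,-17,280 -27,-13,278 -27,-8,277 -32,-4,301 43,0,4 42,2,5 42,4,5 42,5,5 -27,19,277 -27,24,278 -27,28,279
174 -36,-17,279 30,-6,36 30,-4,36 30,-2,37 39,0,4 39,2,4 39,4,3 39,5,5 -36,19,280 -36,24,278 -37,28,280
180 -45,-17,277 31,-5,21 30,-3,22 30,-2,21 36,0,2 36,2,1 36,4,1 36,5,1 -46,19,278 -46,24,279 -46,28,278
186 -56,-18,281 31,-5,8 31,-3,8 30,-1,10 36,0,-10 36,2,-10 36,3,-10 36,5,-9 -55,19,279 83,0,-158 -55,29,278
192 -76,-19,310 30,-5,-2 30,-3,-2 30,-1,-2 36,0,-20 36,2,-20 36,3,-20 36,5,-19 -75,21,308 -75,26,308 -75,31,308
198 -86,-19,309 30,-4,-10 31,-3,-12 30,-1,-12 36,0,-28 36,2,-27 36,3,-28 36,4,-29 36,6,-28 -86,26,309 -86,31,309
204 30,-6,-20 30,-4,-21 30,-3,-20 30,-1,-20 36,0,-36 36,2,-35 36,3,-36 36,4,-36 36,6,-35 -96,26,308 -97,31,309
210 30,-5,-
[... 954 characters left out ...]
38 11,9,-39
264 8,-5,-40 8,-4,-40 8,-3,-40 8,-1,-40 8,0,-40 7,2,-39 8,3,-40 8,4,-41 8,6,-40 10,7,-43 10,8,-44
270 31,-4,-79 31,-3,-80 31,-2,-80 31,-1,-80 31,0,-79 32,1,-81 32,2,-81 31,3,-80 31,4,-80 32,5,-81 31,6,-80
276 30,-4,-82 30,-3,-82 30,-2,-81 30,-1,-81 31,0,-82 30,1,-82 30,2,-82 30,3,-82 29,4,-81 30,5,-82 31,6,-83
282 29,-3,-83 28,-3,-82 29,-2,-83 28,-1,-82 29,0,-83 29,1,-83 29,2,-83 29,3,-83 29,4,-83 28,5,-82 28,6,-83
288 26,-4,-82 27,-3,-84 27,-2,-83 27,-1,-84 27,0,-83 26,1,-82 27,2,-84 26,3,-83 27,4,-83 27,5,-83 26,6,-83
294 -10,-6,-40 -10,-4,-40 -9,-3,-41 -10,-1,-40 -9,0,-41 -10,2,-40 -10,3,-40 -10,5,-40 -10,6,-41 -6,7,-46 -1,8,-52
[ 0.0091 -0.0155 -0.0058] [0.0118 0.0156 0.001 ]
```

View pics/z7.png

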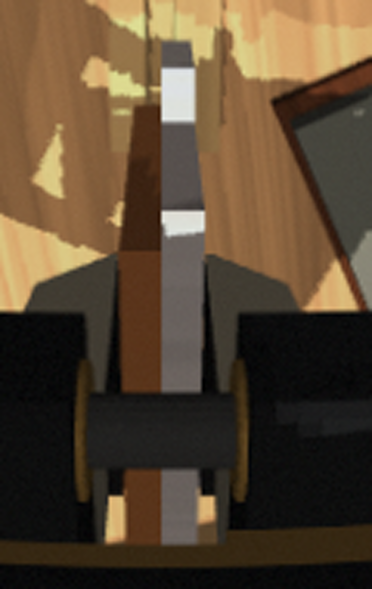

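```bash
cat > go.py <<'E'
from h import *
import sys,time
np.set_printoptions(precision=4,suppress=True)
A=np.load('home.npz')['A']
HOME=np.array([.5892,.2398,.176]); 
def rep():
    s=status.observe();Rt=R.from_euler('xyz',s['tool_rot']).as_matrix();p=s['tool_pos']+Rt@[0,0,-.001]
    print('t',s['time'],'padcentre in home mm',(A.T@(p-HOME))*1000,'rot',R.from_matrix(A.T@Rt@np.array([[0,1,0],[1,0,0],[0,0,-1.]])).as_rotvec(),'F in home',A.T@s['contact_force'],'open',s['opening'])
    return s,Rt,p
def plan(target): # pad centre in home coords
    s,Rt,p=rep();Rg=np.c_[A[:,1],A[:,0],-A[:,2]]
    tcp=HOME+A@np.array(target)+Rg@[0,0,.001]
    print('shift',Rt.T@(tcp-s['tool_pos']),'turn',R.from_matrix(Rt.T@Rg).as_rotvec())
if __name__=='__main__':
    plan([float(x) for x in sys.argv[1:4]])
E
python3 go.py -.001 0 .11
```

```text
t 5.9 padcentre in home mm [  40.3521 -500.7224  125.1273] rot [-0.012   0.5271 -0.0524] F in home [-1.4235 -0.0335 -1.6747] open 0.012009610070481883
shift [ 0.4985 -0.0541  0.0348] turn [-0.5271  0.012  -0.0524]
```

Call:
jog_arm(series=[[-1,[0.02,0,0],[0,0,0]],[-1,[0.05,0,0],[0,0,0]],[-1,[0.09,0,0],[-0.1,0,0]],[-1,[0.13,-0.01,0],[-0.2,0,-0.02]],[-1,[0.17,-0.02,0],[-0.3,0,-0.03]],[-1,[0.21,-0.03,0],[-0.4,0,-0.04]],[-1,[0.25,-0.054,0],[-0.5,0,-0.05]],[-1,[0.29,-0.054,0],[-0.527,0.012,-0.052]],[-1,[0.33,-0.054,0],[-0.527,0.012,-0.052]],[-1,[0.37,-0.054,0.01],[-0.527,0.012,-0.052]],[-1,[0.41,-0.054,0.02],[-0.527,0.012,-0.052]],[-1,[0.44,-0.054,0.03],[-0.527,0.012,-0.052]]])

```text
time: 6.9
tool_pos: [0.5261, 0.1885, 0.2735]
tool_rot: [2.617, 0.002, 1.493]
contact_force: [0.7, -0.8, -2.6]
opening: 0.0119
```

```bash
python3 go.py -.001 0 .11
```

```text
t 6.9 padcentre in home mm [ -2.2495 -56.1016 114.8629] rot [-0.0014 -0.001   0.0024] F in home [-0.6537 -0.723  -2.6523] open 0.011850362218069675
shift [0.0561 0.0014 0.0048] turn [0.001  0.0014 0.0024]
```

Call:
jog_arm(series=[[-1,[0.03,0,0],[0,0,0]],[-1,[0.05,0.001,0.003],[0,0,0.002]],[-1,[0.056,0.001,0.005],[0,0,0.002]],[-1,[0.056,0.001,0.02],[0,0,0.002]],[-1,[0.056,0.001,0.04],[0,0,0.002]],[-1,[0.056,0.001,0.05],[0,0,0.002]],[-1,[0.056,0.001,0.05],[0,0,0.002]],[-1,[0.056,0.001,0.05],[0,0,0.002]],[-1,[0.056,0.001,0.05],[0,0,0.002]]])

```text
time: 7.65
tool_pos: [0.5577, 0.2389, 0.2333]
tool_rot: [2.614, 0.001, 1.489]
contact_force: [0.3, 0.1, -1.7]
opening: 0.0117
```

```bash
python3 go.py -.001 0 .044; python3 - <<'E'
from h import *
c=grab('wrist','wrist5');grab('side','side5');grab('scene','scene5')
f=lambda i,x,y,w,h,k:cv2.resize(i[y:y+h,x:x+w],None,fx=k,fy=k,interpolation=cv2.INTER_CUBIC)
cv2.imwrite('pics/z8.png',np.hstack([f(cv2.imread('pics/side5.png'),130,70,110,110,3.5),f(cv2.imread('pics/scene5.png'),330,120,110,110,3.5)]))
E
```

```text
t 7.65 padcentre in home mm [ 1.4724 -3.4144 66.3119] rot [-0.002  -0.0037 -0.0019] F in home [-0.5826  0.1708 -1.6284] open 0.011732576614831163
shift [ 0.0035 -0.0026  0.0223] turn [ 0.0037  0.002  -0.0019]
```

View pics/wrist5.png

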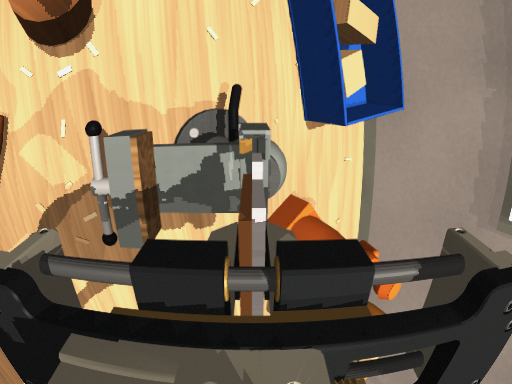

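View pics/z8.png

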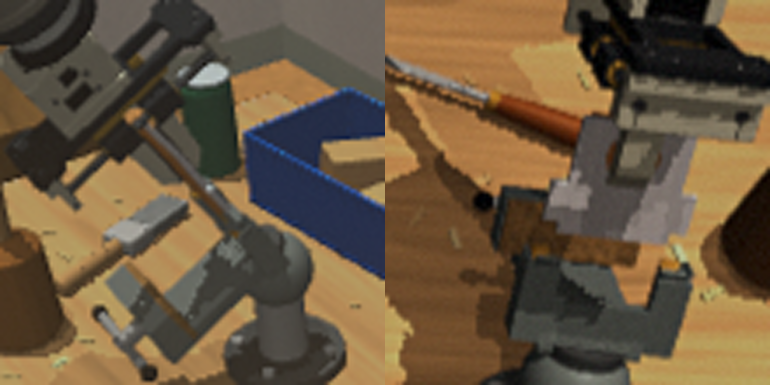

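```bash
cat > rel.py <<'E'
from h import *
import sys
np.set_printoptions(precision=4,suppress=True)
def rel(c,est,verbose=1):
    # everything in 'pad axes' made from tool axes: px=tool y, py=tool x, pz=-tool z ; est = home in these
    s=dict(tool_pos=np.zeros(3),tool_rot=np.zeros(3));W=wcloud(c,s);D=np.dstack([W[...,1],W[...,0],-W[...,2]])
    h=np.array(est,float);er=lambda k:cv2.erode(k.astype(np.uint8),np.ones((3,3)))>0
    for it in range(3):
        d=D-h;ins=abs(d[...,1])<.056
        kc=er((abs(d[...,0]+.089)<.005)&(d[...,2]<-.002)&(d[...,2]>-.03)&ins)
        kt=er((abs(d[...,2]-.002)<.005)&(d[...,0]<-.092)&(d[...,0]>-.122)&ins)
        kb=er((abs(d[...,2]+.041)<.005)&(d[...,0]<-.025)&(d[...,0]>-.08)&(abs(d[...,1])<.028))
        out=dict(cork=plane(D[kc]),top=plane(D[kt]),bed=plane(D[kb]))
        kr=(d[...,0]>-.006)&(d[...,0]<.02)&(d[...,2]>-.004)&(d[...,2]<.016)&(d[...,1]>.035)&(d[...,1]<.06)
        kf=(d[...,0]>-.125)&(d[...,0]<-.089)&(d[...,2]>-.006)&(d[...,2]<.006)&(abs(d[...,1])<.06)
        yf=D[...,1][kf];yr=D[...,1][kr]
        h=np.array([np.median(D[kc][:,0])+.089,(yr.max() if len(yr) else np.nan)-.052,np.median(D[kt][:,2])-.002])
    print('home in tool-pad axes',h,'front jaw y',np.percentile(yf,[.5,99.5]),'rear +y max',np.percentile(yr,[98,100]) if len(yr) else None,len(yr))
    for n in out: print(n,out[n][1],out[n][2],out[n][3])
    return D,h
if __name__=='__main__':
    c=load(sys.argv[1]);D,h=rel(c,[float(x) for x in sys.argv[2:5]])
    for v in range(116,190,4): print(v,' '.join('%d,%d,%d'%tuple(np.round((D[v,u])*1000)) for u in range(232,284,4)))
E
python3 rel.py wrist5 0 .002 -.066
for i in 1 2 3; do python3 - <<'E'
from h import *
eyes.read_camera('side')
E
python3 go.py -.001 0 .044|head -1; done
```

```text
home in tool-pad axes [-0.0016  0.0061 -0.0647] front jaw y [-0.0437  0.0551] rear +y max [0.0579 0.0581] 579
cork [-0.9999 -0.0029  0.017 ] 0.00032785260186377996 844
top [ 0.0013 -0.0019  1.    ] 0.0005925467982862333 2702
bed [ 0.0062 -0.0026  1.    ] 0.0006423730002238633 2817
116 -22,59,-183 -18,59,-184 -16,53,-261 -11,53,-265 -5,53,-266 1,52,-270 6,52,-274 12,52,-277 18,52,-280 24,51,-285 30,51,-288 37,51,-293 43,51,-295
120 -22,54,-182 -18,54,-183 -16,49,-246 -10,48,-250 -5,47,-268 1,46,-271 6,46,-273 12,46,-278 18,46,-281 24,45,-283 30,45,-287 37,45,-290 43,45,-295
124 -22,49,-183 -18,49,-183 -10,58,-101 -7,58,-101 -3,58,-101 0,58,-101 4,58,-100 7,58,-100 11,58,-100 24,39,-284 31,39,-289 37,39,-291 43,38,-297
128 -22,45,-182 -18,45,-184 -9,57,-72 -6,57,-71 0,83,158 0,57,-71 3,57,-71 6,58,-70 9,58,-70 13,58,-70 31,33,-287 37,33,-292 43,32,-294
132 -22,40,-181 -18,40,-183 -9,56,-60 -5,57,-53 -3,57,-53 0,56,-54 3,57,-52 6,56,-54 9,57,-52 12,56,-59 31,27,-288 37,27,-291 44,26,-297
136 -23,36,-183 -18,36,-182 -9,53,-60 -6,53,-55 -3,53,-56 0,53,-56 3,53,-56 6,53,-55 9,53,-55 12,53,
[... 1558 characters left out ...]
 -18,1,-107 -15,1,-106 -11,2,-104 -5,30,-13 -2,30,-14 0,36,6 2,36,6 4,36,6 10,9,-83 16,-1,-115 20,-1,-115 23,-1,-114 29,-6,-131
188 -18,-3,-107 -15,-3,-106 -11,-2,-104 -4,30,-5 -2,30,-6 0,37,14 2,36,13 4,36,13 10,5,-83 16,-5,-114 20,-5,-114 23,-5,-114 46,-65,-298
t 7.85 padcentre in home mm [ 1.7419 -2.914  66.7616] rot [-0.0012 -0.0048 -0.0016] F in home [-0.9649 -0.2151 -0.9887] open 0.011627304795743703
t 7.9 padcentre in home mm [ 1.6471 -2.8956 66.646 ] rot [-0.0012 -0.0046 -0.0015] F in home [-0.9988  0.2122 -1.5463] open 0.012061264466317513
t 7.95 padcentre in home mm [ 1.5754 -2.8929 66.5243] rot [-0.0013 -0.0044 -0.0015] F in home [-0.9502 -0.6967 -1.7052] open 0.011846146504952346
```

Call:
jog_arm(series=[[-1,[0.0038,-0.0026,0.005],[0.005,0.002,0]],[-1,[0.0038,-0.0026,0.012],[0.005,0.002,0]],[-1,[0.0038,-0.0026,0.016],[0.005,0.002,0]],[-1,[0.0038,-0.0026,0.016],[0.005,0.002,0]],[-1,[0.0038,-0.0026,0.016],[0.005,0.002,0]],[-1,[0.0038,-0.0026,0.016],[0.005,0.002,0]]])

```text
time: 8.45
tool_pos: [0.5638, 0.2426, 0.2176]
tool_rot: [2.62, -0.001, 1.491]
contact_force: [0.5, -0.1, -2.1]
opening: 0.0117
```

```bash
python3 - <<'E'
from h import *
c=grab('wrist','wrist6');grab('side','side6');grab('scene','scene6')
f=lambda i,x,y,w,h,k:cv2.resize(i[y:y+h,x:x+w],None,fx=k,fy=k,interpolation=cv2.INTER_CUBIC)
cv2.imwrite('pics/z9.png',np.hstack([f(cv2.imread('pics/wrist6.png'),215,115,70,70,5.5),f(cv2.imread('pics/scene6.png'),350,140,70,70,5.5)]))
E
python3 rel.py wrist6 -.0 .002 -.05|head -4;python3 go.py -.001 0 .0; 
```

```text
home in tool-pad axes [ 0.0015  0.0015 -0.0488] front jaw y [-0.048  0.051] rear +y max [0.0533 0.0535] 641
cork [ 1.      0.0025 -0.0033] 0.0003348331391934852 842
top [-0.0026 -0.      1.    ] 0.0005931069916038489 2926
bed [0.0016 0.0024 1.    ] 0.0006079658802079711 3178
t 8.6 padcentre in home mm [-1.1431  0.8262 50.0845] rot [ 0.0004  0.0012 -0.0014] F in home [-1.3999  0.3372 -2.1485] open 0.011698376158684756
shift [-0.0008  0.0002  0.0501] turn [-0.0012 -0.0004 -0.0014]
```

View pics/z9.png

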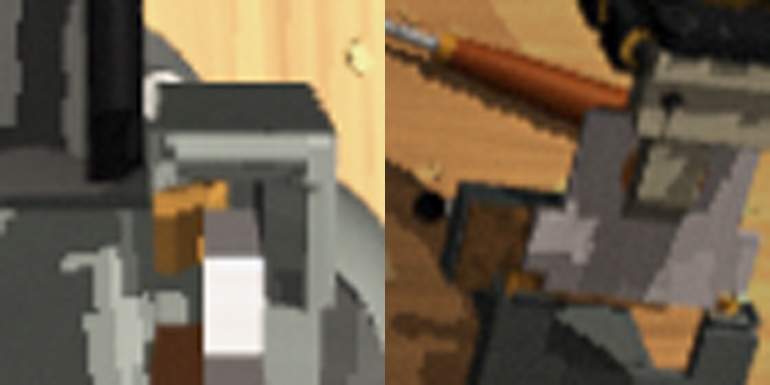

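Alignment is within about 1 mm and 0.3° of square. I'll start down.

Call:
jog_arm(series=[[-1,[-0.0006,0.0003,0.004],[0,0,0]],[-1,[-0.0006,0.0003,0.008],[0,0,0]],[-1,[-0.0006,0.0003,0.011],[0,0,0]],[-1,[-0.0006,0.0003,0.014],[0,0,0]],[-1,[-0.0006,0.0003,0.017],[0,0,0]],[-1,[-0.0006,0.0003,0.02],[0,0,0]],[-1,[-0.0006,0.0003,0.02],[0,0,0]]])

```text
time: 9.18
tool_pos: [0.5749, 0.2415, 0.2009]
tool_rot: [2.618, -0.002, 1.491]
contact_force: [2.8, -0.9, 0.4]
opening: 0.0118
```

```bash
python3 go.py -.001 0 .0; python3 - <<'E'
from h import *
c=grab('wrist','wrist7')
E
python3 rel.py wrist7 -.0 .002 -.03|head -4
```

```text
t 9.1833 padcentre in home mm [-0.0427  0.535  29.7716] rot [ 0.0011 -0.0003 -0.0015] F in home [ 2.7039 -0.6975 -1.0415] open 0.01177985262823938
shift [-0.0006 -0.001   0.0298] turn [ 0.0003 -0.0011 -0.0015]
home in tool-pad axes [ 0.0001  0.0021 -0.0286] front jaw y [-0.0357  0.0511] rear +y max [0.0539 0.0541] 822
cork [ 1.      0.003  -0.0063] 0.00032922726137696594 1106
top [-0.0019  0.0014  1.    ] 0.0005765350886010794 2997
bed [0.0013 0.0023 1.    ] 0.0006058819663135563 3597
```

Call:
jog_arm(series=[[-1,[0,-0.0008,0.003],[0,0,0]],[-1,[0,-0.0008,0.006],[0,0,0]],[-1,[0,-0.0008,0.009],[0,0,0]],[-1,[0,-0.0008,0.012],[0,0,0]],[-1,[0,-0.0008,0.015],[0,0,0]],[-1,[0,-0.0008,0.018],[0,0,0]],[-1,[0,-0.0008,0.018],[0,0,0]]])

```text
time: 9.82
tool_pos: [0.5826, 0.2406, 0.1842]
tool_rot: [2.619, -0.001, 1.491]
contact_force: [7.1, 0.2, 0.3]
opening: 0.0117
```

```bash
python3 go.py -.001 0 .0; python3 - <<'E'
from h import *
c=grab('wrist','wrist8')
E
python3 rel.py wrist8 -.0 .002 -.011|head -4
```

```text
t 9.8167 padcentre in home mm [-1.6159  0.2958 11.4034] rot [ 0.0005  0.0012 -0.0014] F in home [ 6.2553  0.7929 -3.2127] open 0.011732581009644001
shift [-0.0003  0.0006  0.0114] turn [-0.0012 -0.0005 -0.0014]
home in tool-pad axes [ 0.0017  0.0024 -0.0104] front jaw y [-0.0477  0.0515] rear +y max [0.0542 0.0544] 1155
cork [ 1.      0.0038 -0.0033] 0.00032513772544779464 1379
top [-0.0059  0.0013  1.    ] 0.0005565314806576667 3023
bed [ 0.0003 -0.001  -1.    ] 0.0005867948457088853 4064
```

Call:
jog_arm(series=[[-1,[0,0.0005,0.003],[0,0,0]],[-1,[0,0.0005,0.006],[0,0,0]],[-1,[0,0.0008,0.009],[0,0,0]],[-1,[0,0.001,0.011],[0,0,0]],[-1,[0,0.001,0.012],[0,0,0]],[-1,[0,0.001,0.012],[0,0,0]]])

```text
time: 10.37
tool_pos: [0.5889, 0.2399, 0.1745]
tool_rot: [2.62, -0.001, 1.491]
contact_force: [2.6, -0.8, 4.2]
opening: 0.0118
```

```bash
python3 go.py -.001 0 .0; python3 - <<'E'
from h import *
c=grab('wrist','wrist9')
E
python3 rel.py wrist9 -.0 .002 -.001|head -4;python3 go.py -.001 0 .0
```

```text
t 10.3667 padcentre in home mm [-1.0004  0.121  -0.1413] rot [ 0.      0.0018 -0.0013] F in home [ 4.3829 -0.5495  2.2819] open 0.011784203916839469
shift [-0.0001  0.     -0.0001] turn [-0.0018 -0.     -0.0013]
home in tool-pad axes [0.0011 0.0027 0.0011] front jaw y [-0.0474  0.0516] rear +y max [0.0543 0.0547] 1132
cork [ 1.      0.0027 -0.0052] 0.0003278574682448305 1510
top [-0.0055  0.0002  1.    ] 0.0005623879672594131 3280
bed [0.0001 0.0009 1.    ] 0.0005730596225955459 4263
t 10.4167 padcentre in home mm [-1.035   0.1434 -0.1604] rot [ 0.0001  0.0018 -0.0013] F in home [4.9404 0.4657 1.5238] open 0.011579705217526142
shift [-0.0001  0.     -0.0002] turn [-0.0018 -0.0001 -0.0013]
```

Call:
jog_arm(series=[[-1,[0,0.0005,0.001],[0,0,0]],[-1,[0,0.0008,0.0015],[0,0,0]],[-1,[0,0.0008,0.002],[0,0,0]],[-1,[0,0.0008,0.002],[0,0,0]]])

```text
time: 10.75
tool_pos: [0.589, 0.2399, 0.1745]
tool_rot: [2.62, -0.0, 1.49]
contact_force: [-14.7, -1.2, 19.5]
opening: 0.0115
```

```bash
python3 go.py -.001 0 .0; python3 - <<'E'
from h import *
c=grab('wrist','wrist10')
E
python3 rel.py wrist10 -.0 .002 .001|head -1;python3 go.py -.001 0 .0|head -1
python3 - <<'E'
import sys;sys.argv=['x']
from rel import *
import io
c=load('wrist10');D,h=rel(c,[0,.002,.001])
for v in range(206,270,4): print(v,' '.join('%d,%d,%d'%tuple(np.round((D[v,u])*1000)) for u in range(236,276,4)))
for v in range(150,206,4): print(v,' '.join('%d,%d,%d'%tuple(np.round((D[v,u])*1000)) for u in range(236,276,4)))
E
```

```text
t 10.75 padcentre in home mm [-0.9217  0.1361 -0.2334] rot [-0.0003  0.0025 -0.0014] F in home [-2.8399 -2.3272 24.117 ] open 0.011493599511569213
shift [-0.0001 -0.0001 -0.0002] turn [-0.0025  0.0003 -0.0014]
home in tool-pad axes [0.001  0.0026 0.0011] front jaw y [-0.0474  0.0516] rear +y max [0.0544 0.0546] 1143
t 10.8 padcentre in home mm [-0.9136  0.0899 -0.2376] rot [-0.0003  0.0025 -0.0015] F in home [-2.6548 -3.1767 23.6368] open 0.011758775221537527
home in tool-pad axes [0.001  0.0026 0.0011] front jaw y [-0.0474  0.0516] rear +y max [0.0544 0.0546] 1143
cork [-1.     -0.0028  0.0043] 0.0003237686577723461 1573
top [-0.003   0.0005  1.    ] 0.0005662768205841705 3267
bed [-0.0015  0.0025  1.    ] 0.0005814105909028849 4205
206 -11,6,-40 -6,30,23 -4,31,24 -2,30,23 0,36,38 2,36,38 3,36,39 5,36,38 10,15,-15 13,15,-16
210 -11,3,-40 -6,30,28 -4,30,28 -2,30,28 0,35,40 2,35,40 3,35,40 5,35,40 10,12,-16 13,12,-16
214 -11,-1,-40 -5,30,33 -4,30,33 -2,30,33 0,33,40 2,33,40 3,33,40 5,33,39 10,10,-16 13,9,-16
218 -11,-3,-39 -5,30,38 -3,30,37 -2,31,38 0,31,39 2,31,39 4,31,40 5,32,40 10,
[... 1609 characters left out ...]
2 -4,42,8 -2,41,4 0,39,-3 2,39,-3 5,39,-4 7,39,-4 8,42,9 10,43,12
178 -8,41,13 -6,42,13 -4,40,9 -2,39,5 0,37,-4 2,37,-3 5,37,-3 7,37,-4 8,41,10 10,41,12
182 -8,39,13 -6,39,13 -4,38,8 -2,30,-18 0,36,2 2,36,3 4,36,3 7,35,-3 8,38,9 10,39,12
186 -11,21,-40 -8,20,-40 -5,31,-8 -2,30,-9 0,36,9 2,36,10 4,36,10 7,32,-2 8,36,9 10,37,11
190 -11,18,-39 -8,18,-40 -4,30,-2 -2,30,-1 0,36,17 2,36,16 4,36,16 8,25,-16 9,34,9 10,35,12
194 -11,15,-39 -8,15,-38 -4,31,6 -2,30,5 0,36,23 2,37,23 4,37,24 8,23,-16 10,23,-16 13,23,-16
198 -11,12,-40 -6,30,12 -4,30,11 -2,30,12 0,36,28 2,36,28 4,37,29 6,36,29 10,21,-15 13,20,-15
202 -11,9,-39 -6,30,18 -4,30,18 -2,30,17 0,37,34 2,36,33 4,36,33 5,36,33 10,17,-17 13,18,-16
```

The pad is on the ledge: force along z jumped to 24 N with no further motion, and the measured offset is under 1 mm. I'll unload, then release.

Call:
jog_arm(series=[[-1,[0,0,-0.0018],[0,0,0]],[-1,[0,0,-0.0018],[0,0,0]],[-0.7,[0,0,-0.0018],[0,0,0]],[-0.5,[0,0,-0.0018],[0,0,0]],[-0.3,[0,0,-0.0018],[0,0,0]],[-0.3,[0,0,-0.0018],[0,0,0]],[-0.3,[0,0,-0.0018],[0,0,0]],[-0.3,[0,0,-0.0018],[0,0,0]]])

```text
time: 11.47
tool_pos: [0.5894, 0.2398, 0.1742]
tool_rot: [2.621, -0.0, 1.491]
contact_force: [-0.4, -0.3, -0.0]
opening: 0.0319
```

```bash
python3 go.py -.001 0 .0; python3 - <<'E'
from h import *
c=grab('wrist','wrist11')
from rel import *
D,h=rel(load('wrist11'),[0,.002,.001])
for v in range(170,270,8): print(v,' '.join('%d,%d,%d'%tuple(np.round((D[v,u])*1000)) for u in range(236,276,4)))
E
```

```text
t 11.4667 padcentre in home mm [-0.6973  0.0669 -0.6597] rot [-0.0003  0.0027 -0.0012] F in home [-0.3032 -0.3406  0.173 ] open 0.03190020661921249
shift [-0.0001 -0.0003 -0.0007] turn [-0.0027  0.0003 -0.0012]
home in tool-pad axes [0.0008 0.0027 0.0015] front jaw y [-0.0475  0.0517] rear +y max [0.0544 0.0547] 1222
cork [-1.     -0.0034  0.0021] 0.0003249431430081466 1243
top [ 0.0052 -0.0014 -1.    ] 0.0005473197433695818 3072
bed [ 0.0019 -0.0002 -1.    ] 0.00057820247865968 3977
170 -8,46,13 -6,46,13 -4,45,10 -2,44,6 0,43,1 2,41,-5 5,42,-3 7,42,0 8,45,10 10,45,12
178 -8,41,12 -6,42,14 -4,41,10 -2,39,5 0,38,2 2,37,-4 5,37,-4 7,38,0 8,41,10 10,41,13
186 -11,21,-40 -8,21,-38 -5,30,-10 -2,30,-9 0,30,-9 2,36,10 4,36,9 6,37,11 8,36,10 10,37,12
194 -11,15,-39 -8,16,-37 -4,30,6 -2,30,6 0,30,4 2,36,22 4,36,23 6,36,22 10,23,-16 12,23,-15
202 -11,9,-39 -8,9,-38 -4,30,17 -2,31,19 0,30,18 2,36,34 4,36,33 5,36,32 10,18,-16 13,18,-15
210 -11,3,-39 -8,3,-39 -4,30,28 -2,30,27 0,30,28 2,35,40 3,35,40 5,36,42 10,13,-15 13,12,-16
218 -11,-4,-40 -5,31,38 -3,30,38 -2,31,38 0,30,37 2,32,41 3,32,41 5,32,40 10,7,-15 13,7,-15
226 -11,-10,-40 -5,28,40 -3,29,42 -2,28,40 0,28,41 2,28,41 4,28,41 5,27,40 11,1,-17 13,1,-16
234 -12,-17,-40 -5,24,40 -3,24,41 -2,24,40 0,24,41 2,24,41 4,24,40 5,24,40 11,-4,-15 13,-5,-16
242 -12,-23,-39 -5,20,40 -3,20,41 -2,20,40 0,20,41 2,20,41 4,20,40 5,20,41 11,-11,-16 13,-11,-16
250 -12,-30,-39 -5,15,40 -4,16,40 -2,16,40 0,16,41 2,16,41 4,16,41 6,16,40 11,-16,-15 14,-16,-15
258 -21,-130,-190 -16,-131,-192 -4,11,40 -2,12,41 0,12,41 2,11,40 4,12,41 6,11,40 11,-23,-16 14,-22,-14
266 -5,31,78 -4,31,77 -3,31,77 -1,31,78 0,31,77 1,31,78 3,31,77 4,31,77 5,32,78 6,31,77
```

View pics/wrist11.png

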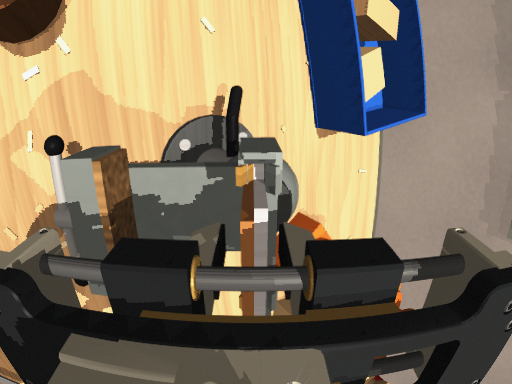

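The pad is seated and free of the fingers, so I'll retract.

Call:
jog_arm(series=[[-0.3,[0,0,-0.01],[0,0,0]],[-0.3,[0,0,-0.03],[0,0,0]],[-0.3,[0,0,-0.06],[0,0,0]],[-0.3,[0,0,-0.09],[0,0,0]],[-0.3,[0,0,-0.12],[0,0,0]],[-0.3,[0,0,-0.15],[0,0,0]],[-0.3,[0,0,-0.15],[0,0,0]],[-0.3,[0,0,-0.15],[0,0,0]],[-0.3,[0,0,-0.15],[0,0,0]]])

```text
time: 12.27
tool_pos: [0.5148, 0.2458, 0.3047]
tool_rot: [2.62, -0.001, 1.491]
contact_force: [-0.2, 0.4, -1.4]
opening: 0.0321
```

```bash
python3 - <<'E'
from h import *
c=grab('wrist','wrist12');grab('side','side12');grab('scene','scene12');print(status.observe()['contact_force'])
f=lambda i,x,y,w,h,k:cv2.resize(i[y:y+h,x:x+w],None,fx=k,fy=k,interpolation=cv2.INTER_CUBIC)
cv2.imwrite('pics/z10.png',np.hstack([f(cv2.imread('pics/wrist12.png'),160,90,160,160,2.4),f(cv2.imread('pics/scene12.png'),345,145,80,80,4.8)]))
from rel import *
D,h=rel(c,[0,.002,-.148]);d=D-h
k=(abs(d[...,0])<.012)&(abs(d[...,2]-.039)<.006)&(abs(d[...,1])<.05)
Q=d[k];print('pad top in home',len(Q),np.percentile(Q,[1,50,99],axis=0)); print(plane(Q)); print(cv2.minAreaRect((Q[:,:2]*1000).astype(np.float32)))
A=np.load('home.npz')['A']
for s in('scene0','scene12'):
    P=cloud(load(s));e=(P-[.5892,.2408,.176])@A
    for n,kk in(('top',(abs(e[...,2]-.002)<.005)&(e[...,0]<-.092)&(e[...,0]>-.122)&(abs(e[...,1])<.05)),('back',(abs(e[...,0]-.015)<.005)&(e[...,2]<-.006)&(e[...,2]>-.05)&(abs(e[...,1])<.05))): print(s,n,np.median(e[kk],0),kk.sum())
E
```

```text
[-0.21883079 -0.52212366  0.23673472]
home in tool-pad axes [ 0.0009  0.0021 -0.1488] front jaw y [-0.0473  0.0514] rear +y max [0.054  0.0541] 319
cork [1.     0.0055 0.0053] 0.0002953077774388374 295
top [ 0.0041 -0.     -1.    ] 0.0006713020465083129 1706
bed [ 0.0015 -0.0047  1.    ] 0.000706632815715155 1773
pad top in home 800 [[-0.0062 -0.0324  0.0353]
 [ 0.0003  0.0029  0.0389]
 [ 0.0052  0.0344  0.0404]]
(array([-0.0001,  0.0015,  0.039 ]), array([-0.0007,  0.0004,  1.    ]), np.float64(0.0006337872247901546), 771)
((-0.0566248893737793, 0.4111595153808594), (12.353367805480957, 68.5053482055664), 0.34898480772972107)
scene0 top [-0.1057  0.0009  0.001 ] 191
scene0 back [ 0.0139 -0.0002 -0.0307] 670
scene12 top [-0.1067 -0.0009  0.0009] 185
scene12 back [ 0.014   0.0003 -0.0308] 676
```

View pics/z10.png

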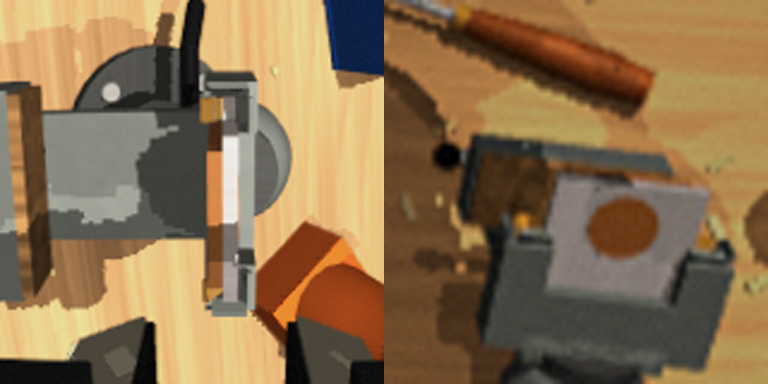

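View pics/side12.png

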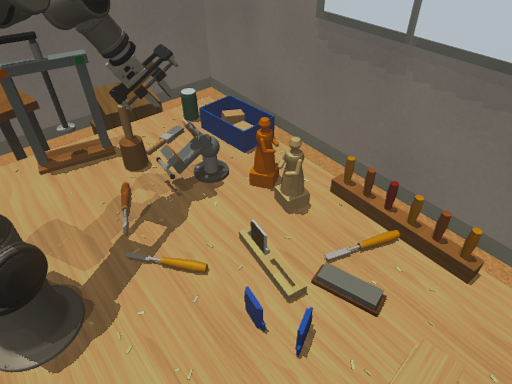

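```bash
python3 -c "
from cell import job;print(job.hand_in())"
```

```text
the job is handed in; nothing more can be done
None
```

The cork-lined pad is seated in the rear jaw with its cork facing the front jaw. I released it, backed the gripper about 150 mm clear, and handed the job in at about 12.5 s of the 40 s allowed. The hand-in reports no verdict.

**Seating:** on the ledge, force along the slots rose to about 24 N with no further movement.

**Pad position:** the last wrist-camera check put the pad, relative to home, at about −0.1 mm in thickness, +0.4 mm across and 0 mm in depth, square to within 0.5°.

**Surroundings:** the vise head shows no shift beyond about 2 mm in the scene camera. In the last side view the rubber pad is still in its pocket and the figure is upright; I checked those two by eye only. Contact force was near zero after I backed away.

**Disagreements:**
- **Wrist camera:** it reads about 2 mm off along the tool's x axis. I cancelled this by measuring the pad and the vise in the same view.
- **Scene and side cameras:** they differed from the wrist camera by 1–4 mm on position, so I relied on the wrist camera for the fit.

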